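Pack the check weight from behind the reagent jars

TASK

The steel check weight has to go off for recalibration, but it is boxed in by three reagent jars. First move all three jars out of the tray so that they stand together wholly on the green mat, leaving the weight where it is; then lower the weight gently into the middle of the grey canister until it stands upright on the packing inside (how full it is is not known), and let go of it. Only after that put each jar back in the tray, centred on the disc of its cap's colour; never tip anything over.

Things in the scene. Friction and masses are not known exactly. Their poses are not given: they have to be found in the camera images.
- jar_red: Loose amber glass reagent jar, about 200 g, 122 mm tall, with a red screw cap and a red stripe on its paper label. Glass body 50 mm in diameter up to 80 mm, narrowing to 34 mm at 93 mm; the straight cap, 38 mm in diameter, runs from 95 to 122 mm and is the place to grip it. Origin at the centre of its underside, z up. At the start it stands in the tray on the red disc.
- jar_blue: Loose amber glass reagent jar, about 200 g, 122 mm tall, with a blue screw cap and a blue stripe on its paper label. Glass body 50 mm in diameter up to 80 mm, narrowing to 34 mm at 93 mm; the straight cap, 38 mm in diameter, runs from 95 to 122 mm and is the place to grip it. Origin at the centre of its underside, z up. At the start it stands in the tray on the blue disc.
- jar_yellow: Loose amber glass reagent jar, about 200 g, 122 mm tall, with a yellow screw cap and a yellow stripe on its paper label. Glass body 50 mm in diameter up to 80 mm, narrowing to 34 mm at 93 mm; the straight cap, 38 mm in diameter, runs from 95 to 122 mm and is the place to grip it. Origin at the centre of its underside, z up. At the start it stands in the tray on the yellow disc.
- pad_red: Fixed flat red disc, 68 mm in diameter and 3 mm thick, lying on the tray floor: the home of the red-capped jar. Origin at the centre of its underside (so the jar stands 3 mm above the origin), z up. It is seen as a red rim round the jar standing on it.
- pad_blue: Fixed flat blue disc, 68 mm in diameter and 3 mm thick, lying on the tray floor: the home of the blue-capped jar. Origin at the centre of its underside (so the jar stands 3 mm above the origin), z up. It is seen as a blue rim round the jar standing on it.
- pad_yellow: Fixed flat yellow disc, 68 mm in diameter and 3 mm thick, lying on the tray floor: the home of the yellow-capped jar. Origin at the centre of its underside (so the jar stands 3 mm above the origin), z up. It is seen as a yellow rim round the jar standing on it.
- weight: The steel check weight, loose, about 500 g, 84 mm tall: a cylinder 40 mm in diameter up to 44 mm, a neck 18 mm in diameter, and above it a straight grip knob 26 mm in diameter from 50 to 84 mm, to be gripped by the knob. Origin at the centre of its underside, z up. It starts upright on the tray floor between the jars.
- tray: Fixed white tray, 180 (its x) by 210 mm (its y), floor 4 mm thick, rim 10 mm high. Origin at the centre of its underside, at bench height. The weight stands near (35, 0) mm in its frame; the three discs lie at (30, 65), (30, -65) and (-35, 0) mm, in shuffled colours. Gripping a jar cap with the fingers closing along the tray's x keeps clear of the other jars. A small vial and a brass disc lie in its two front (-x) corners and are not needed.
- canister: Fixed grey opaque round transport canister, open on top, outside diameter 104 mm, inside 96 mm, rim 75 mm above the bench. Origin at the centre of its underside, at bench height, z up. A hard cork packing disc fills its bottom; the top of the packing is level, somewhere between 20 and 50 mm above the origin, different each time. Its lid and a glass beaker (60 mm tall) stand behind it (+x) and are not needed.
- mat: Fixed flat green mat, 140 (its x) by 260 mm (its y), 4 mm thick: the side area, empty at the start. Origin at the centre of its underside, at bench height. The three jars fit on it in a row along its y, 80 mm apart.
Not all that is in view belongs to the job. What is shaped like the jar_blue but purple is not meant.

How it is judged:
On the way, in this order (a step that is already met when the one before it is completed fails the run):
1. all three jars stand released on the green mat and the weight has not been moved (x of jar_red in the frame of mat between -0.05 and 0.05 m and y of jar_red in the frame of mat between -0.11 and 0.11 m and z of jar_red in the frame of mat between -0.004 and 0.012 m and angle between each of jar_red, jar_blue, jar_yellow's own z axis and vertical below 0.1 rad and x of jar_blue in the frame of mat between -0.05 and 0.05 m and y of jar_blue in the frame of mat between -0.11 and 0.11 m and z of jar_blue in the frame of mat between -0.004 and 0.012 m and x of jar_yellow in the frame of mat between -0.05 and 0.05 m and y of jar_yellow in the frame of mat between -0.11 and 0.11 m and z of jar_yellow in the frame of mat between -0.004 and 0.012 m and linear speed of each of jar_red, jar_blue, jar_yellow below 0.03 m/s and contact force between each of jar_red, jar_blue, jar_yellow and the fingers below 0.1 N and distance of weight from where it was at the start of the episode below 0.015 m), for 0.2 s.
2. the weight stands upright and released on the packing in the canister, with all three jars still on the mat (horizontal distance between weight and canister below 0.015 m and z of weight in the frame of canister between 0.012 and 0.058 m and angle between each of weight, jar_red, jar_blue, jar_yellow's own z axis and vertical below 0.1 rad and linear speed of weight below 0.03 m/s and contact force between weight and the fingers below 0.1 N and x of jar_red in the frame of mat between -0.05 and 0.05 m and y of jar_red in the frame of mat between -0.11 and 0.11 m and z of jar_red in the frame of mat between -0.004 and 0.012 m and x of jar_blue in the frame of mat between -0.05 and 0.05 m and y of jar_blue in the frame of mat between -0.11 and 0.11 m and z of jar_blue in the frame of mat between -0.004 and 0.012 m and x of jar_yellow in the frame of mat between -0.05 and 0.05 m and y of jar_yellow in the frame of mat between -0.11 and 0.11 m and z of jar_yellow in the frame of mat between -0.004 and 0.012 m), for 0.2 s.
At the end, for the whole second after the job is handed in: Each jar stands upright, released and at rest on the disc of its own colour, its centre within 12 mm of the disc's; the weight stands upright, released and at rest on the packing in the canister, within 15 mm of its axis (horizontal distance between jar_red and pad_red below 0.012 m and angle between each of jar_red, jar_blue, jar_yellow, weight's own z axis and vertical below 0.1 rad and z of jar_red in the frame of pad_red between -0.002 and 0.008 m and horizontal distance between jar_blue and pad_blue below 0.012 m and z of jar_blue in the frame of pad_blue between -0.002 and 0.008 m and horizontal distance between jar_yellow and pad_yellow below 0.012 m and z of jar_yellow in the frame of pad_yellow between -0.002 and 0.008 m and horizontal distance between weight and canister below 0.015 m and z of weight in the frame of canister between 0.012 and 0.058 m and linear speed of each of weight, jar_red, jar_blue, jar_yellow below 0.03 m/s and contact force between each of weight, jar_red, jar_blue, jar_yellow and the fingers below 0.1 N); the robot touches nothing.
It fails at once if a jar or the weight is tipped over (more than 30 degrees) (angle between any of jar_red, jar_blue, jar_yellow, weight's own z axis and vertical above 0.52 rad).
It fails at once if the weight is dropped or driven hard into the canister (more than 45 N) (contact force between weight and canister above 45 N).
It also fails if it takes over 152 s, if anything falls off the work surface, if the arm or the gripper's body presses on something with over 40 N, if the wrist force passes 120 N, or if a joint passes its speed limit or range.

ROBOT

A 7-joint arm with a two-finger parallel gripper is mounted at the origin on the work surface. World frame = base frame: x ahead of the robot, y to its left, z up, the work surface at z = 0. Lengths are in m, angles in rad, forces in N, time in s.
With the tool pointing down it reaches from about 0.425 to 0.95 m from the base axis. Payload 4.7 kg.
Tool frame: the origin (TCP) lies at the very end of the fingers, on their centre line; the grasp point (between the pads) lies 19 mm behind it; y points along the fingers, z is the direction in which the jaws open and shut, and the axes are right-handed (so a half turn about y gives the same grasp; the last joint's range is limited). The gripper opens to 87 mm and grips with 3 to 60 N. Pads are 19 mm wide; open, the fingers measure 117 mm over their backs; the gripper's body (75 mm by 190 mm) begins 51 mm behind the grasp point.
Start: joints at [-1.179, 0.469, -0.049, 1.532, 0.024, 1.141, -0.082], TCP at [0.276, 0.616, 0.223] pointing down, gripper open.
Joint ranges: [-2.59, 2.59], [-0.33, 1.99], [-1.39, 1.29], [0.1, 2.45], [-1.04, 4.18], [0.21, 1.99], [-2.66, 2.66]. Speed limits (rad/s): [2.57, 2.57, 3.14, 3.14, 3.14, 3.14, 3.14].

INTERFACE

Orientations are given as a 3x3 rotation matrix whose columns are the frame's x, y, z axes.
In Python, from rig import r gives the robot as it stands.
- The arm moves only by the shell command python3 -m pendant 'ROWS'. ROWS is JSON, a list of rows, each a list of 7 numbers: the shift along the tool's x, y, z in units of 0.04 m (1.0 is 0.04 m), then the turn, a rotation vector about the tool's x, y, z in units of 4 degrees (1.0 is 4 degrees), then the gripper command: -1 is shut, 1 is fully open, values between are in proportion. In form: [[tx, ty, tz, rx, ry, rz, fingers], ...]. A call has 1 to 5 rows; each row shifts and turns the pose as measured when the row begins, along the tool's axes as they then stand; what a row does not reach is not made up. A row lasts 1/8 s, in which the tool goes at most 62.5 mm and 10.7 degrees, less where a joint would pass 70% of its speed; a pose out of reach is approached as far as the arm can. A call with a number of a shift or a turn outside -1 to 1 is refused whole. A call with a gripper value outside its range is refused whole. The fingers move at their own pace and stop on an object; the grip force is fixed at half the most. Time passes only in rows, so rows that do not move let the fingers close. It gives the time, the measured TCP pose, the force and the opening at its end, in the units of the state.
- r.sense(): the state, without advancing time (a new reading comes with each control period).
- r.snapshot(name): name is "scene" or "top" or "wrist"; returns a dict with "color" (400x640x3 uint8, red, green, blue), "K" (3x3 intrinsics, pixels), "view" (4x4, takes a point from world to camera coordinates); the wrist camera has in their place "T_tool_cam" (4x4, takes a point from camera to tool coordinates, whose origin is the TCP and whose axes are the tool frame's). Camera axes: x right, y down, z forward; pixel columns grow to the right and rows downward; lengths in m; the calibration is good to about 2 mm. A picture is of the moment at which its call begins: read the wrist's pose just before it. There is no depth.
- r.job_done(): hands the job in, once; it reports no verdict.
The state is a dict: "time_s": time; "joint_pos": joint angles; "qd": joint speeds; "joint_efforts": joint torques, N m; "tcp_pos": TCP position; "eef_rot": TCP orientation; "wrist_force": force on the tool from outside, world axes, zero at the start; "torque": the same for the moment, N m; "gripper_width": opening from 0.0 (shut) to 1.0 (fully open).
Only numpy, scipy, OpenCV 4.12 (cv2) and the standard library are available. Lean on these libraries where they do the work, as an engineer would, in place of code of your own. Each camera call takes 0.05 s, during which the arm holds its last target. There are 200 camera calls.

## Working session

There is one attempt and no reset: what is moved stays moved. The work goes in short steps, Python scripts to look and compute and a shell command to move; the robot and the scene stay as the last step left them, time stands still between calls to the robot, and variables do not carry over. Pictures are saved under pics/ and viewed, about 12 in all and at most 16, crops included, and the job is handed in when it is done.

```bash
mkdir -p pics; ls; python3 - <<'E'
from rig import r
import cv2,numpy as np
np.set_printoptions(precision=4,suppress=True)
s=r.sense(); print(s)
for n in("scene","top"):
    p=r.snapshot(n); cv2.imwrite(f"pics/{n}0.png",p["color"][:,:,::-1]); print(n,p["K"],p["view"])
p=r.snapshot("wrist");print(p["K"],p["T_tool_cam"])
E
```

```text
pics
{'time_s': 0.0, 'joint_pos': array([-1.1789,  0.4694, -0.0486,  1.5337,  0.0241,  1.141 , -0.0823]), 'qd': array([-0.0001, -0.0004, -0.0008,  0.0001,  0.0014, -0.0018, -0.0007]), 'joint_efforts': array([ -0.001 , -50.797 ,  -0.0807, -23.6157,  -0.0613,   0.0379,
         0.0002]), 'tcp_pos': array([0.2755, 0.6156, 0.2215]), 'eef_rot': array([[ 0.9128, -0.0007,  0.4084],
       [-0.4084, -0.0018,  0.9128],
       [ 0.0001, -1.    , -0.0019]]), 'wrist_force': array([ 0.4093, -0.3677,  0.5259]), 'torque': array([0.0502, 0.0472, 0.0613]), 'gripper_width': 1.00158626200137}
scene [[364.9753   0.     324.3848]
 [  0.     364.9753 206.1225]
 [  0.       0.       1.    ]] [[-0.7331  0.6801 -0.0023  0.361 ]
 [ 0.5377  0.5776 -0.6143 -0.2673]
 [-0.4165 -0.4516 -0.7891  1.1272]
 [ 0.      0.      0.      1.    ]]
top [[465.978    0.     316.3277]
 [  0.     465.978  198.6015]
 [  0.       0.       1.    ]] [[ 0.1082 -0.9941  0.0052 -0.007 ]
 [-0.9742 -0.1071 -0.1987  0.5275]
 [ 0.1981  0.0164 -0.98    1.4042]
 [ 0.      0.      0.      1.    ]]
[[331.2776   0.     318.1537]
 [  0.     331.2776 198.4816]
 [  0.       0.       1.    ]] [[ 0.0003  0.9641  0.2655 -0.0735]
 [-0.001  -0.2655  0.9641 -0.1633]
 [ 1.     -0.0005  0.0009  0.0003]
 [ 0.      0.      0.      1.    ]]
```

View pics/scene0.png

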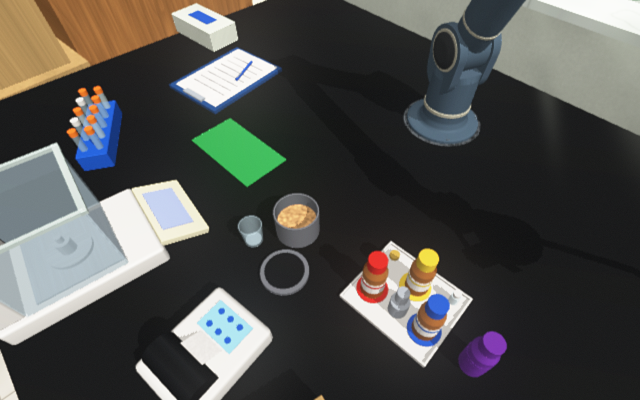

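View pics/top0.png

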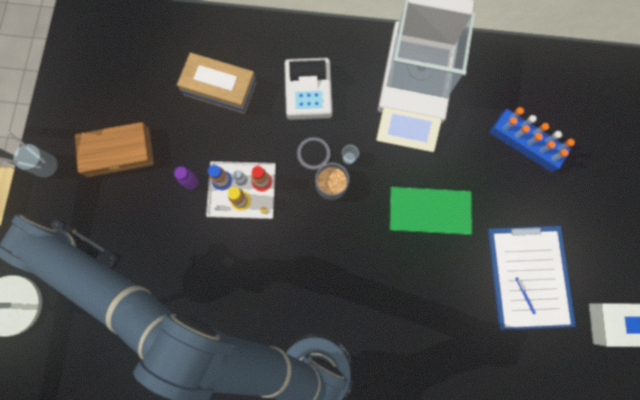

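Scene view: red cap (376,258), yellow (428,257), blue (438,303), weight (400,300), canister (297,220), mat (238,152), purple decoy (487,350). Top view: tray (241,190), canister (332,181), mat (431,211). Next: measure by masks.

```bash
cat > h.py <<'E'
from rig import r
import cv2,numpy as np
np.set_printoptions(precision=4,suppress=True)
def shot(n):
    s=r.sense(); p=r.snapshot(n)
    if n=="wrist":
        T=np.eye(4);T[:3,:3]=s["eef_rot"];T[:3,3]=s["tcp_pos"];M=T@p["T_tool_cam"]
    else: M=np.linalg.inv(p["view"])
    return p["color"],p["K"],M
def cast(K,M,uv,z):
    d=M[:3,:3]@np.linalg.solve(K,[uv[0],uv[1],1.]);return (M[:3,3]+d*(z-M[2,3])/d[2])[:2]
def ray(K,M,uv):
    return M[:3,3],M[:3,:3]@np.linalg.solve(K,[uv[0],uv[1],1.])
HUE={"red":(0,8),"yellow":(22,34),"blue":(105,122),"green":(55,80),"purple":(128,150)}
def mask(img,c,smin=140,vmin=60):
    h=cv2.cvtColor(img,cv2.COLOR_RGB2HSV);a,b=HUE[c]
    m=cv2.inRange(h,(a,smin,vmin),(b,255,255))
    if c=="red": m|=cv2.inRange(h,(173,smin,vmin),(180,255,255))
    return m
def blobs(m,amin=30):
    n,l,st,ce=cv2.connectedComponentsWithStats(m)
    return sorted([(int(st[i,4]),ce[i].round(1),st[i,:4].tolist(),l==i) for i in range(1,n) if st[i,4]>amin],key=lambda t:-t[0])
def delta(dx,dy,dz=0):
    R=r.sense()["eef_rot"];return R.T@np.array([dx,dy,dz])/0.04
E
python3 - <<'E'
from h import *
img,K,M=shot("top")
g=blobs(mask(img,"green"))[0];q=cv2.minAreaRect(np.argwhere(g[3])[:,::-1].astype(np.float32))
b=np.array([cast(K,M,p,.004) for p in cv2.boxPoints(q)]);print("mat",b.mean(0),b.tolist())
h=cv2.cvtColor(img,cv2.COLOR_RGB2HSV)
w=cv2.inRange(h,(0,0,120),(180,60,255));sub=np.zeros_like(w);sub[140:240,195:290]=w[140:240,195:290]
pts=np.argwhere(sub)[:,::-1].astype(np.float32);q=cv2.minAreaRect(pts)
b=np.array([cast(K,M,p,.01) for p in cv2.boxPoints(q)]);print("tray",b.mean(0),b.tolist())
for c in("red","yellow","blue","purple"):
    m=mask(img,c)
    for a,ce,st,_ in blobs(m,15)[:5]:
        if 150<ce[0]<300 and 130<ce[1]<240: print(c,a,ce,st,cast(K,M,ce,.115))
print("can",cast(K,M,(332,181),.075))
E
```

```text
mat [ 0.5371 -0.3192] [[0.45724213959360127, -0.1885275405335638], [0.60092137846555, -0.1842509282631837], [0.6170375221365492, -0.4524600019012139], [0.4731673419479852, -0.45169054721627555]]
tray [0.5377 0.298 ] [[0.4366503301530145, 0.39559557235406284], [0.6211454173316782, 0.419217582681721], [0.6389798441759673, 0.19765924713969701], [0.4540644861855389, 0.17940660597677344]]
red 126 [257.7 172.7] [252, 166, 13, 14] [0.5727 0.2342]
red 59 [262.7 186.5] [253, 179, 18, 12] [0.5319 0.2136]
yellow 123 [234.2 193.5] [229, 188, 12, 12] [0.5012 0.2956]
yellow 62 [244.5 202.6] [234, 192, 16, 18] [0.4771 0.2611]
blue 112 [213.8 171. ] [208, 166, 13, 11] [0.5634 0.3668]
purple 128 [180.5 173.4] [175, 167, 13, 17] [0.545  0.4655]
can [0.5814 0.0077]
```

```bash
python3 -m pendant '[[0,-1,0,0,1,0,1],[0,-1,0,0,1,0,1],[0,0,0,0,1,0,1],[0,0,0,0,1,0,1],[0,0,0,0,1,0,1]]'; python3 -m pendant '[[0,0,0,0,1,0,1],[0,0,0,0,1,0,1],[0,0,0,0,1,0,1],[0,0,0,0,1,0,1],[0,0,0,0,1,0,1]]'; python3 -m pendant '[[0,0,0,0,1,0,1],[0,0,0,0,1,0,1],[0,0,0,0,1,0,1],[0,0,0,0,1,0,1],[0,0,0,0,1,0,1]]'; python3 -c "
from h import *
print(r.sense(),delta(.50-r.sense()['tcp_pos'][0],.30-r.sense()['tcp_pos'][1]))"
```

```text
time_s: 0.82
tcp_pos: [0.2753, 0.6151, 0.3027]
eef_rot: [[0.71, -0.002, 0.704], [-0.704, -0.004, 0.71], [0.002, -1.0, -0.004]]
wrist_force: [0.1, -0.0, 0.4]
gripper_width: 1.0
time_s: 1.45
tcp_pos: [0.2749, 0.6143, 0.3012]
eef_rot: [[0.416, -0.003, 0.909], [-0.909, -0.007, 0.416], [0.005, -1.0, -0.006]]
wrist_force: [-0.3, 0.5, 0.3]
gripper_width: 0.999
time_s: 2.08
tcp_pos: [0.2743, 0.6136, 0.2994]
eef_rot: [[0.068, -0.004, 0.998], [-0.998, -0.01, 0.068], [0.01, -1.0, -0.005]]
wrist_force: [0.3, 0.1, 0.1]
gripper_width: 1.003
{'time_s': 2.075, 'joint_pos': array([-1.3282,  0.42  ,  0.1682,  1.4405, -0.0711,  1.2981, -1.0862]), 'qd': array([-0.0774,  0.0043,  0.1123,  0.0096, -0.0475, -0.0015, -0.5347]), 'joint_efforts': array([  0.4047, -49.004 ,   1.971 , -24.9875,  -0.0145,  -0.0125,
         0.4432]), 'tcp_pos': array([0.2743, 0.6136, 0.2994]), 'eef_rot': array([[ 0.0682, -0.0044,  0.9977],
       [-0.9976, -0.0101,  0.0681],
       [ 0.0097, -0.9999, -0.005 ]]), 'wrist_force': array([0.3463, 0.0865, 0.0641]), 'torque': array([-0.0282,  0.0195,  0.028 ]), 'gripper_width': 1.0029791571754112} [8.2056 0.0542 5.0954]
```

```bash
python3 -m pendant '[[1,0,0.62,0,0,0.14,1],[1,0,0.62,0,0,0,1],[1,0,0.62,0,0,0,1],[1,0,0.62,0,0,0,1],[1,0,0.62,0,0,0,1]]'; python3 -m pendant '[[1,0,0.62,0,0,0,1],[1,0,0.62,0,0,0,1],[1,0,0.62,0,0,0,1],[0,0,0,0,0,0,1],[0,0,0,0,0,0,1]]'; python3 -c "
from h import *
i,K,M=shot('wrist');cv2.imwrite('pics/w1.png',i[:,:,::-1]);np.savez('w1.npz',i=i,K=K,M=M)
print(r.sense()['joint_pos'])"
```

```text
time_s: 2.7
tcp_pos: [0.4113, 0.4211, 0.2967]
eef_rot: [[0.078, -0.008, 0.997], [-0.997, -0.001, 0.078], [0.001, -1.0, -0.008]]
wrist_force: [0.4, 0.1, 1.0]
gripper_width: 0.998
time_s: 3.32
tcp_pos: [0.4989, 0.299, 0.2959]
eef_rot: [[0.071, -0.007, 0.997], [-0.997, -0.002, 0.071], [0.002, -1.0, -0.008]]
wrist_force: [0.2, 0.9, 0.2]
gripper_width: 0.997
[-0.8635  0.2657  0.318   1.6759 -0.0889  1.2215 -0.4542]
```

View pics/w1.png

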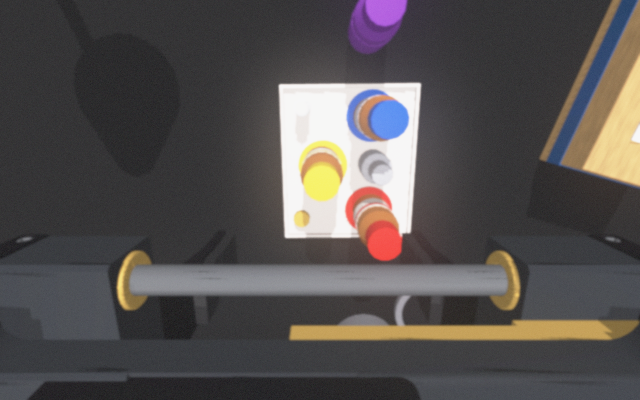

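Wrist view shows the whole tray: blue cap (390,119), yellow (322,181), red (384,240), knob (381,174), corners ≈(280,86),(419,84),(412,236),(286,238), bar of gripper at y>260. Measuring from this.

```bash
python3 - <<'E'
from h import *
d=np.load('w1.npz');i,K,M=d['i'],d['K'],d['M']
h=cv2.cvtColor(i,cv2.COLOR_RGB2HSV)
w=cv2.inRange(h,(0,0,110),(180,70,255));w[:70]=0;w[245:]=0;w[:,:260]=0;w[:,440:]=0
q=cv2.convexHull(np.argwhere(w)[:,::-1].astype(np.float32));q4=cv2.minAreaRect(q);bp=cv2.boxPoints(q4)
b=np.array([cast(K,M,p,.01) for p in bp]);print("tray",bp.tolist(),b.mean(0),b.tolist())
for c in("blue","yellow","red"):
    for a,ce,st,m in blobs(mask(i,c),40):
        if st[1]<262 and 270<ce[0]<430:
            (u,v),rad=cv2.minEnclosingCircle(np.argwhere(m)[:,::-1].astype(np.float32))
            print(c,a,ce,st,"enc",u,v,rad,"cap",cast(K,M,(u,v),.127),"pad",cast(K,M,(u,v),.007))
print("knob",cast(K,M,(381,175),.088))
E
```

```text
tray [[277.8271484375, 83.02091217041016], [420.97735595703125, 81.64444732666016], [422.47412109375, 237.30313110351562], [279.32391357421875, 238.67959594726562]] [0.5398 0.2988] [[0.437140105228758, 0.39799735963815625], [0.6198176423507702, 0.41248353060731513], [0.6545894613067225, 0.20107004149465277], [0.44749288580562935, 0.18360467193270555]]
blue 1061 [388.9 119. ] [371, 101, 37, 37] enc 389.1678466796875 119.09364318847656 18.77610969543457 cap [0.5616 0.3657] pad [0.5859 0.3633]
blue 95 [365.7  94.5] [354, 91, 27, 12] enc 367.0 97.0 13.928488731384277 cap [0.5378 0.3847] pad [0.5535 0.3891]
yellow 972 [321.2 181.1] [303, 162, 37, 38] enc 321.0 180.56756591796875 18.675073623657227 cap [0.4998 0.2999] pad [0.5018 0.2736]
red 1198 [383.1 240.2] [365, 220, 37, 41] enc 383.82135009765625 239.7192840576172 20.931554794311523 cap [0.5719 0.2399] pad [0.6   0.192]
red 452 [362.8 199.7] [346, 188, 45, 38] enc 368.2621154785156 209.4339141845703 22.40686798095703 cap [0.5515 0.2726] pad [0.5721 0.2365]
knob [0.5681 0.3028]
```

```bash
python3 -m pendant '[[0,1,0,0,0,0,0.6],[0,1,0,0,0,0,0.6],[0,1,0,0,0,0,0.6],[0,1,0,0,0,0,0.6],[0,0,0,0,0,0,0.6]]'; python3 -m pendant '[[0,0.5,0,0,0,0,0.6],[0,0.4,0,0,0,0,0.6],[0,0,0,0,0,0,0.6],[0,0,0,0,0,0,0.6]]'
```

```text
time_s: 4.0
tcp_pos: [0.4943, 0.3071, 0.1326]
eef_rot: [[0.084, -0.006, 0.996], [-0.996, 0.002, 0.084], [-0.002, -1.0, -0.006]]
wrist_force: [0.3, 1.0, 0.6]
gripper_width: 0.801
time_s: 4.5
tcp_pos: [0.4963, 0.3122, 0.1011]
eef_rot: [[0.089, 0.001, 0.996], [-0.996, 0.008, 0.089], [-0.008, -1.0, 0.001]]
wrist_force: [-0.1, 0.5, -0.0]
gripper_width: 0.804
```

```bash
python3 -m pendant '[[0.31,0,0.06,0,0,-0.1,0.6],[0,0,0,0,0,0,0.6],[0,0,0,0,0,0,0.6]]'
```

```text
time_s: 4.88
tcp_pos: [0.5014, 0.2993, 0.1031]
eef_rot: [[0.088, 0.004, 0.996], [-0.996, 0.003, 0.088], [-0.002, -1.0, 0.004]]
wrist_force: [-0.4, 0.8, -0.3]
gripper_width: 0.799
```

```bash
python3 -m pendant '[[0,0.13,-0.03,0,0,0,0.6],[0,0,0,0,0,0,-1],[0,0,0,0,0,0,-1],[0,0,0,0,0,0,-1],[0,0,0,0,0,0,-1]]'; python3 -m pendant '[[0,0,0,0,0,0,-1],[0,0,0,0,0,0,-1],[0,0,0,0,0,0,-1]]'
```

```text
time_s: 5.5
tcp_pos: [0.4999, 0.2995, 0.0974]
eef_rot: [[0.089, 0.004, 0.996], [-0.996, 0.003, 0.088], [-0.002, -1.0, 0.004]]
wrist_force: [-0.5, 0.5, -0.1]
gripper_width: 0.431
time_s: 5.88
tcp_pos: [0.5, 0.2995, 0.0974]
eef_rot: [[0.088, 0.004, 0.996], [-0.996, 0.003, 0.088], [-0.002, -1.0, 0.004]]
wrist_force: [-0.1, -0.5, -1.0]
gripper_width: 0.428
```

```bash
python3 -m pendant '[[0,-0.4,0,0,0,0,-1],[0,-0.7,0,0,0,0,-1],[0,-0.7,0,0,0,0,-1],[0,-0.7,0,0,0,0,-1],[0,-0.7,0,0,0,0,-1]]'; python3 -m pendant '[[0,-0.7,0,0,0,0,-1],[0,0,0,0,0,0,-1],[0,0,0,0,0,0,-1]]'; python3 -c "
from h import *
i,K,M=shot('wrist');cv2.imwrite('pics/w2.png',i[:,:,::-1]);np.savez('w2.npz',i=i,K=K,M=M)
s=r.sense()['tcp_pos'];print(s,delta(.5418-s[0],-.399-s[1]))"
```

```text
time_s: 6.5
tcp_pos: [0.4974, 0.2978, 0.2295]
eef_rot: [[0.088, -0.001, 0.996], [-0.996, -0.001, 0.088], [0.001, -1.0, -0.001]]
wrist_force: [-0.2, 0.4, -2.2]
gripper_width: 0.426
time_s: 6.88
tcp_pos: [0.4976, 0.2976, 0.2615]
eef_rot: [[0.088, 0.002, 0.996], [-0.996, 0.002, 0.088], [-0.002, -1.0, 0.003]]
wrist_force: [1.0, -0.2, -2.3]
gripper_width: 0.424
[0.4978 0.2977 0.2616] [17.4466 -0.0377 -0.4285]
```

View pics/w2.png

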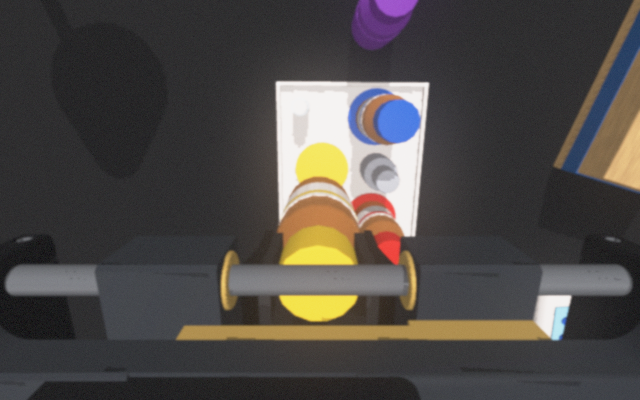

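The yellow jar is held squarely (cap at (318,272)); its yellow disc is bared at (322,165). Moving to the mat.

```bash
python3 -m pendant '[[0.5,0,0,0,0,0,-1],[0.9,0,0,0,0,0,-1],[0.9,0,0,0,0,0,-1],[0.9,0,0,0,0,0,-1],[0.9,0,0,0,0,0,-1]]';python3 -m pendant '[[0.9,0,0,0,0,0,-1],[0.9,0,0,0,0,0,-1],[0.9,0,0,0,0,0,-1],[0.9,0,0,0,0,0,-1],[0.9,0,0,0,0,0,-1]]'; python3 -m pendant '[[0.9,0,0,0,0,0,-1],[0.9,0,0,0,0,0,-1],[0.9,0,0,0,0,0,-1],[0.5,0,0,0,0,0,-1],[0,0,0,0,0,0,-1]]'; python3 -c "
from h import *
i,K,M=shot('wrist');cv2.imwrite('pics/w3.png',i[:,:,::-1]);np.savez('w3.npz',i=i,K=K,M=M)
s=r.sense()['tcp_pos'];print(s,delta(.5418-s[0],-.399-s[1]))
i,K,M=shot('top');g=blobs(mask(i,'green'))
print([(a,c) for a,c,_,_ in g])
g=blobs(mask(np.load('w3.npz')['i'],'green'));print([(a,c,st) for a,c,st,_ in g])"
```

```text
time_s: 7.55
tcp_pos: [0.5094, 0.1249, 0.2559]
eef_rot: [[0.089, -0.007, 0.996], [-0.996, -0.005, 0.089], [0.005, -1.0, -0.007]]
wrist_force: [-0.1, 0.3, -2.5]
gripper_width: 0.427
time_s: 8.18
tcp_pos: [0.5192, -0.0694, 0.2527]
eef_rot: [[0.081, -0.016, 0.997], [-0.997, -0.009, 0.081], [0.008, -1.0, -0.017]]
wrist_force: [-0.1, 0.0, -1.8]
gripper_width: 0.428
time_s: 8.8
tcp_pos: [0.5204, -0.2112, 0.2497]
eef_rot: [[0.067, -0.027, 0.997], [-0.998, -0.011, 0.066], [0.009, -1.0, -0.027]]
wrist_force: [0.2, 0.3, -2.2]
gripper_width: 0.428
[ 0.5205 -0.21    0.2495] [4.7508 0.0322 0.2098]
[(1327, array([454.9, 214.2])), (134, array([394.3, 194. ]))]
[(5661, array([341.7, 177.9]), [276, 147, 115, 102]), (117, array([356.7, 316.9]), [348, 307, 16, 17]), (88, array([286.2, 317.2]), [282, 308, 15, 16])]
```

```bash
python3 -m pendant '[[0.9,0,0.05,0.2,0,0.1,-1],[0.9,0,0.05,0.2,0,0.06,-1],[0.9,0,0.05,0.1,0,0,-1],[0.9,0,0.05,0,0,0,-1],[0.9,0,0,0,0,0,-1]]';python3 -m pendant '[[0.25,0,0,0,0,0,-1],[0,0,0,0,0,0,-1]]'; python3 -c "
from h import *
i,K,M=shot('wrist');cv2.imwrite('pics/w4.png',i[:,:,::-1]);np.savez('w4.npz',i=i,K=K,M=M)
s=r.sense()['tcp_pos'];print(s,delta(.5418-s[0],-.399-s[1]))"
```

```text
time_s: 9.52
tcp_pos: [0.5472, -0.3781, 0.2465]
eef_rot: [[0.091, 0.007, 0.996], [-0.996, 0.015, 0.091], [-0.015, -1.0, 0.009]]
wrist_force: [-0.3, -0.8, -2.4]
gripper_width: 0.428
time_s: 9.78
tcp_pos: [0.5479, -0.3878, 0.2452]
eef_rot: [[0.091, 0.005, 0.996], [-0.996, 0.017, 0.091], [-0.016, -1.0, 0.007]]
wrist_force: [1.0, 0.8, -1.2]
gripper_width: 0.432
[ 0.548  -0.3873  0.2452] [ 0.2771 -0.0058 -0.1811]
```

View pics/w4.png

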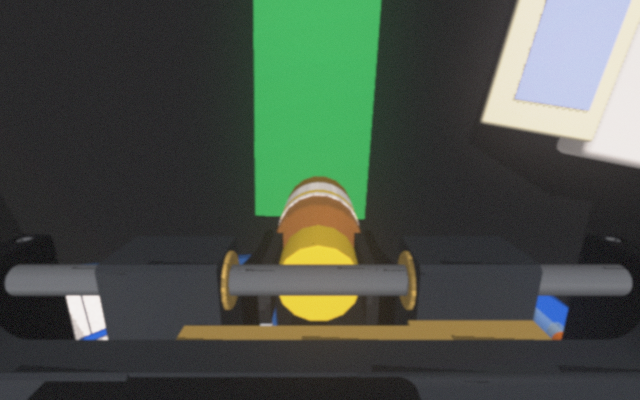

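The mat's near-robot-right end edge is at row ≈216, columns 255–366, with the yellow jar hanging at its end. Casting these edges.

```bash
python3 -c "
from h import *
d=np.load('w4.npz');K,M=d['K'],d['M']
g=mask(d['i'],'green');ys=np.where(g[:,262])[0];print(ys.min(),ys.max())
for v in(60,120,200):
  x=np.where(g[v])[0];a,b=cast(K,M,(x.min(),v),.004),cast(K,M,(x.max()+1,v),.004);print(v,a,b,(a+b)/2)
print(cast(K,M,(262,216),.004),cast(K,M,(360,218),.004))
"
```

```text
0 214
60 [ 0.4645 -0.2654] [ 0.6043 -0.2526] [ 0.5344 -0.259 ]
120 [ 0.4673 -0.332 ] [ 0.6073 -0.3194] [ 0.5373 -0.3257]
200 [ 0.4727 -0.4304] [ 0.6114 -0.4181] [ 0.542  -0.4242]
[ 0.4825 -0.4508] [ 0.6079 -0.4424]
```

```bash
python3 -m pendant '[[0.21,0,-0.2,-0.07,0,-0.24,-1],[0,0.6,0,0,0,0,-1],[0,0.6,0,0,0,0,-1],[0,0.6,0,0,0,0,-1],[0,0.6,0,0,0,0,-1]]';python3 -m pendant '[[0,0.5,0,0,0,0,-1],[0,0.2,0,0,0,0,-1],[0,0,0,0,0,0,-1]]'
```

```text
time_s: 10.45
tcp_pos: [0.5426, -0.3923, 0.1501]
eef_rot: [[0.1, 0.008, 0.995], [-0.995, -0.003, 0.1], [0.003, -1.0, 0.007]]
wrist_force: [0.2, -0.2, -2.5]
gripper_width: 0.425
time_s: 10.82
tcp_pos: [0.5423, -0.3901, 0.1199]
eef_rot: [[0.102, 0.006, 0.995], [-0.995, -0.001, 0.102], [0.002, -1.0, 0.005]]
wrist_force: [0.9, 0.2, -1.5]
gripper_width: 0.427
```

Position fine; tilt 0.3°. Lower to 0.096 slowly.

```bash
python3 -m pendant '[[0.1,0.3,-0.05,-0.07,0,0,-1],[0,0.2,0,0,0,0,-1],[0,0.05,0,0,0,0,-1],[0,0,0,0,0,0,-1]]'
```

```text
time_s: 11.32
tcp_pos: [0.5416, -0.3958, 0.0983]
eef_rot: [[0.102, 0.003, 0.995], [-0.995, -0.004, 0.102], [0.004, -1.0, 0.003]]
wrist_force: [-0.9, 0.8, -1.6]
gripper_width: 0.426
```

```bash
python3 -m pendant '[[0,0.07,0,0,0,0,-1],[0,0.03,0,0,0,0,-1],[0,0,0,0,0,0,-1]]';python3 -m pendant '[[0,0.03,0,0,0,0,-1],[0,0.03,0,0,0,0,-1],[0,0,0,0,0,0,-1]]'
```

```text
time_s: 11.7
tcp_pos: [0.5419, -0.396, 0.0946]
eef_rot: [[0.102, 0.004, 0.995], [-0.995, -0.004, 0.102], [0.004, -1.0, 0.004]]
wrist_force: [-0.3, -0.1, -1.6]
gripper_width: 0.43
time_s: 12.08
tcp_pos: [0.5422, -0.397, 0.0944]
eef_rot: [[0.102, 0.006, 0.995], [-0.995, -0.005, 0.102], [0.006, -1.0, 0.005]]
wrist_force: [-0.1, -0.4, -1.1]
gripper_width: 0.43
```

```bash
python3 -m pendant '[[0,0.05,0,0,0,0,-1],[0,0,0,0,0,0,-1]]';python3 -m pendant '[[0,0,0,0,0,0,0.2],[0,0,0,0,0,0,0.6],[0,0,0,0,0,0,0.6]]'; python3 -m pendant '[[0,-0.5,0,0,0,0,0.6],[0,-0.8,0,0,0,0,0.6],[0,-0.8,0,0,0,0,0.6],[0,-0.8,0,0,0,0,0.6],[0,-0.8,0,0,0,0,0.6]]'; python3 -c "
from h import *
s=r.sense()['tcp_pos'];print(delta(.5616-s[0],.3657-s[1],.26-s[2]))"
```

```text
time_s: 12.32
tcp_pos: [0.5427, -0.3977, 0.0945]
eef_rot: [[0.102, 0.007, 0.995], [-0.995, -0.006, 0.102], [0.007, -1.0, 0.007]]
wrist_force: [-1.4, 0.4, -2.5]
gripper_width: 0.428
time_s: 12.7
tcp_pos: [0.5433, -0.3977, 0.0939]
eef_rot: [[0.102, 0.008, 0.995], [-0.995, -0.007, 0.102], [0.007, -1.0, 0.008]]
wrist_force: [-0.0, -0.1, -0.4]
gripper_width: 0.684
time_s: 13.32
tcp_pos: [0.5415, -0.3966, 0.2491]
eef_rot: [[0.101, 0.007, 0.995], [-0.995, -0.007, 0.101], [0.007, -1.0, 0.007]]
wrist_force: [-0.4, -0.4, -0.6]
gripper_width: 0.799
[-18.907   -0.3952   2.4327]
```

```bash
python3 -m pendant '[[-1,-0.1,0.13,-0.1,0,0.1,0.6],[-1,-0.1,0.13,0,0.1,0,0.6],[-1,-0.1,0.13,0,0.1,0,0.6],[-1,-0.1,0.13,0,0,0,0.6],[-1,-0.1,0.13,0,0,0,0.6]]';python3 -m pendant '[[-1,-0.1,0.13,0,0,0,0.6],[-1,-0.1,0.13,0,0,0,0.6],[-1,-0.1,0.13,0,0,0,0.6],[-1,-0.1,0.13,0,0,0,0.6],[-1,-0.1,0.13,0,0,0,0.6]]'; python3 -m pendant '[[-1,-0.1,0.13,0,0,0,0.6],[-1,-0.1,0.13,0,0,0,0.6],[-1,-0.1,0.13,0,0,0,0.6],[-1,-0.1,0.13,0,0,0,0.6],[0,0,0,0,0,0,0.6]]'; python3 -c "
from h import *
s=r.sense()['tcp_pos'];print(delta(.567-s[0],.32-s[1],.29-s[2]))"
```

```text
time_s: 13.95
tcp_pos: [0.5494, -0.197, 0.2802]
eef_rot: [[0.077, 0.014, 0.997], [-0.997, -0.009, 0.077], [0.01, -1.0, 0.014]]
wrist_force: [0.3, -0.5, -0.1]
gripper_width: 0.8
time_s: 14.58
tcp_pos: [0.5602, 0.0091, 0.3075]
eef_rot: [[0.073, 0.026, 0.997], [-0.997, -0.008, 0.073], [0.01, -1.0, 0.025]]
wrist_force: [-0.0, 1.0, -0.5]
gripper_width: 0.802
time_s: 15.2
tcp_pos: [0.5692, 0.1779, 0.3313]
eef_rot: [[0.076, 0.036, 0.996], [-0.997, -0.003, 0.076], [0.006, -0.999, 0.035]]
wrist_force: [-0.6, -0.3, 0.1]
gripper_width: 0.804
[-3.5514  1.0196  0.1797]
```

```bash
python3 -m pendant '[[-0.9,0.25,0.1,-0.25,0,0,0.6],[-0.9,0.25,0.1,-0.25,0,-0.03,0.6],[-0.9,0.25,0.05,0,0,0,0.6],[-0.8,0.2,0,0,0,0,0.6],[0,0,0,0,0,0,0.6]]'; python3 - <<'E'
from h import *
i,K,M=shot('wrist');cv2.imwrite('pics/w5.png',i[:,:,::-1]);np.savez('w5.npz',i=i,K=K,M=M)
for c in("blue","yellow","red"):
    for a,ce,st,m in blobs(mask(i,c),40):
        if st[1]<262:
            (u,v),rad=cv2.minEnclosingCircle(np.argwhere(m)[:,::-1].astype(np.float32))
            print(c,a,ce,st,"enc",u,v,rad,"cap",cast(K,M,(u,v),.127),"pad",cast(K,M,(u,v),.007))
s=r.sense()['tcp_pos'];print(s)
E
```

```text
time_s: 15.82
tcp_pos: [0.5727, 0.3137, 0.2984]
eef_rot: [[0.065, 0.009, 0.998], [-0.998, -0.008, 0.065], [0.009, -1.0, 0.008]]
wrist_force: [0.2, -0.9, -0.2]
gripper_width: 0.803
blue 1035 [309.9 128.1] [292, 110, 36, 37] enc 309.96875 128.0749969482422 18.327516555786133 cap [0.5621 0.3653] pad [0.5606 0.3571]
blue 199 [317.5 104.9] [291, 97, 45, 31] enc 312.5 118.0 23.307823181152344 cap [0.564  0.3752] pad [0.5632 0.3705]
yellow 1685 [265.4 169.8] [243, 147, 46, 46] enc 265.5899658203125 169.6610870361328 23.551660537719727 cap [0.5192 0.3209] pad [0.5024 0.2967]
red 1149 [313.7 245.7] [296, 226, 36, 39] enc 313.767822265625 245.60763549804688 20.179094314575195 cap [0.5735 0.24  ] pad [0.5761 0.1867]
red 448 [311.9 203.2] [291, 193, 45, 30] enc 313.06817626953125 213.5 22.209442138671875 cap [0.5705 0.2768] pad [0.572  0.2367]
[0.5738 0.3114 0.2991]
```

View pics/w5.png

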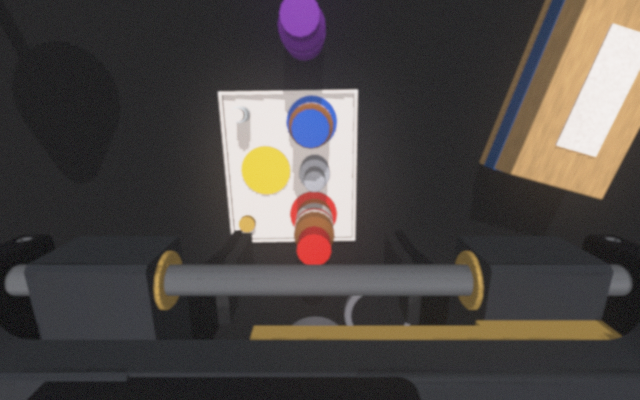

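Bare yellow disc at (265,170); blue cap (310,128), red cap (314,246), knob (314,180); all upright. Now take the blue jar.

```bash
python3 -m pendant '[[-0.7,0,-0.1,-0.13,-0.3,0.1,0.6],[-0.7,0.3,-0.1,0,0,0,0.6],[0,0.8,0,0,0,0,0.6],[0,0.8,0,0,0,0,0.6],[0,0.8,0,0,0,0,0.6]]'; python3 -m pendant '[[0,0.7,0,0,0,0,0.6],[0,0,0,0,0,0,0.6]]'; python3 -c "
from h import *
s=r.sense()['tcp_pos'];print(s,delta(.562-s[0],.366-s[1],.098-s[2]))"
```

```text
time_s: 16.5
tcp_pos: [0.5669, 0.3664, 0.1969]
eef_rot: [[0.077, 0.012, 0.997], [-0.997, 0.006, 0.076], [-0.005, -1.0, 0.012]]
wrist_force: [0.3, 0.5, -0.5]
gripper_width: 0.804
time_s: 16.75
tcp_pos: [0.5664, 0.3657, 0.167]
eef_rot: [[0.076, 0.009, 0.997], [-0.997, 0.004, 0.076], [-0.004, -1.0, 0.009]]
wrist_force: [-0.2, 0.0, 0.1]
gripper_width: 0.801
[0.5664 0.3657 0.167 ] [-0.01    1.7235 -0.1247]
```

```bash
python3 -m pendant '[[0,0.5,-0.1,-0.1,0,0,0.6],[0,0.5,0,0,0,0,0.6],[0,0.3,0,0,0,0,0.6],[0,0.2,0,0,0,0,0.6],[0,0,0,0,0,0,0.6]]'; python3 -c "
from h import *
s=r.sense()['tcp_pos'];print(s,delta(.562-s[0],.366-s[1],.098-s[2]))"
```

```text
time_s: 17.38
tcp_pos: [0.5644, 0.3665, 0.1064]
eef_rot: [[0.075, 0.005, 0.997], [-0.997, 0.007, 0.075], [-0.007, -1.0, 0.006]]
wrist_force: [1.4, 0.0, -0.3]
gripper_width: 0.796
[0.5644 0.3665 0.1064] [ 0.0098  0.2104 -0.063 ]
```

```bash
python3 -m pendant '[[0,0.2,-0.06,-0.05,0,-0.1,0.6],[0,0,0,0,0,0,0.6],[0,0,0,0,0,0,-1],[0,0,0,0,0,0,-1],[0,0,0,0,0,0,-1]]'; python3 -m pendant '[[0,0,0,0,0,0,-1],[0,0,0,0,0,0,-1],[0,0,0,0,0,0,-1]]'; python3 -m pendant '[[0,-0.4,0,0,0,0,-1],[0,-0.7,0,0,0,0,-1],[0,-0.7,0,0,0,0,-1],[0,-0.7,0,0,0,0,-1],[0,-0.7,0,0,0,0,-1]]'; python3 -m pendant '[[0,-0.7,0,0,0,0,-1],[0,0,0,0,0,0,-1]]'; python3 -c "
from h import *
s=r.sense()['tcp_pos'];print(s,delta(.537-s[0],-.3165-s[1],.25-s[2]))"
```

```text
time_s: 18.0
tcp_pos: [0.5629, 0.3671, 0.0995]
eef_rot: [[0.075, 0.005, 0.997], [-0.997, 0.001, 0.075], [-0.001, -1.0, 0.005]]
wrist_force: [-0.5, -0.5, -0.6]
gripper_width: 0.544
time_s: 18.38
tcp_pos: [0.5629, 0.3671, 0.0996]
eef_rot: [[0.075, 0.005, 0.997], [-0.997, 0.001, 0.075], [-0.001, -1.0, 0.005]]
wrist_force: [0.1, -0.4, -0.2]
gripper_width: 0.43
time_s: 19.0
tcp_pos: [0.5605, 0.3656, 0.2311]
eef_rot: [[0.074, -0.001, 0.997], [-0.997, -0.003, 0.074], [0.003, -1.0, -0.001]]
wrist_force: [0.5, 0.8, -1.0]
gripper_width: 0.427
time_s: 19.25
tcp_pos: [0.5617, 0.3659, 0.2642]
eef_rot: [[0.074, 0.005, 0.997], [-0.997, 0.001, 0.074], [-0.001, -1.0, 0.005]]
wrist_force: [-1.0, 0.7, -2.4]
gripper_width: 0.429
[0.5617 0.3659 0.2642] [16.967   0.3332 -1.8777]
```

```bash
python3 -m pendant '[[0.5,0,-0.1,0,0,0,-1],[0.9,0,-0.1,0,0,0,-1],[0.9,0,-0.1,0.05,0,0,-1],[0.9,0,-0.1,0.05,0,0,-1],[0.9,0,-0.1,0.05,0,0,-1]]';python3 -m pendant '[[0.9,0,-0.1,0.05,0,0,-1],[0.9,0,-0.1,0.05,0,0,-1],[0.9,0,-0.1,0.05,0,0,-1],[0.9,0,-0.1,0.05,0,0,-1],[0.9,0,-0.1,0.05,0,0,-1]]'; python3 -m pendant '[[0.9,0,-0.1,0.05,0,0,-1],[0.9,0,-0.1,0.05,0,0,-1],[0.9,0,-0.1,0.05,0,0,-1],[0.9,0,-0.1,0,0,0,-1],[0.9,0,-0.1,0,0,0,-1]]';  python3 -m pendant '[[0.9,0,-0.1,0,0,0,-1],[0.9,0,-0.1,0,0,0,-1],[0.5,0,0,0,0,0,-1],[0,0,0,0,0,0,-1]]';python3 -c "
from h import *
s=r.sense()['tcp_pos'];print(s,delta(.537-s[0],-.3165-s[1],.25-s[2]))"
```

```text
time_s: 19.88
tcp_pos: [0.548, 0.1908, 0.2565]
eef_rot: [[0.076, 0.003, 0.997], [-0.997, -0.007, 0.076], [0.007, -1.0, 0.002]]
wrist_force: [0.2, 0.8, -1.9]
gripper_width: 0.431
time_s: 20.5
tcp_pos: [0.5316, -0.0057, 0.2508]
eef_rot: [[0.068, 0.006, 0.998], [-0.998, -0.012, 0.068], [0.012, -1.0, 0.005]]
wrist_force: [0.1, 0.2, -2.5]
gripper_width: 0.428
time_s: 21.12
tcp_pos: [0.5109, -0.1979, 0.2458]
eef_rot: [[0.061, 0.001, 0.998], [-0.998, -0.01, 0.061], [0.01, -1.0, 0.001]]
wrist_force: [-0.2, -0.2, -1.7]
gripper_width: 0.426
time_s: 21.62
tcp_pos: [0.4969, -0.2984, 0.2414]
eef_rot: [[0.048, -0.011, 0.999], [-0.999, -0.007, 0.048], [0.007, -1.0, -0.011]]
wrist_force: [0.1, 0.6, -2.0]
gripper_width: 0.428
[ 0.4969 -0.2984  0.2414] [ 0.5004 -0.2237  0.9783]
```

```bash
python3 -m pendant '[[0.3,0,0.5,0.15,0,0.1,-1],[0.2,0,0.5,0,0,0,-1],[0,0.6,0,0,0,0,-1],[0,0.6,0,0,0,0,-1],[0,0.6,0,0,0,0,-1]]';python3 -m pendant '[[0,0.6,0,0,0,0,-1],[0,0.5,0,0,0,0,-1],[0,0.1,0,0,0,0,-1],[0,0,0,0,0,0,-1]]';python3 -c "
from h import *
s=r.sense()['tcp_pos'];print(s,delta(.537-s[0],-.3165-s[1],.0975-s[2]))"
```

```text
time_s: 22.25
tcp_pos: [0.5345, -0.3107, 0.1648]
eef_rot: [[0.05, -0.005, 0.999], [-0.999, 0.008, 0.05], [-0.008, -1.0, -0.005]]
wrist_force: [0.7, -1.3, -3.5]
gripper_width: 0.427
time_s: 22.75
tcp_pos: [0.53, -0.3036, 0.1115]
eef_rot: [[0.054, -0.014, 0.998], [-0.998, 0.015, 0.054], [-0.016, -1.0, -0.013]]
wrist_force: [-0.6, -1.2, -1.0]
gripper_width: 0.425
[ 0.53   -0.3036  0.1115] [0.3382 0.3418 0.1627]
```

```bash
python3 -m pendant '[[0.33,0,0.16,0.2,0,-0.22,-1],[0,0.15,0,0,0,0,-1],[0,0.12,0,0,0,0,-1],[0,0,0,0,0,0,-1]]';python3 -m pendant '[[0,0.05,0,0,0,0,-1],[0,0,0,0,0,0,-1],[0,0,0,0,0,0,-1]]'
```

```text
time_s: 23.25
tcp_pos: [0.5386, -0.3179, 0.1018]
eef_rot: [[0.054, 0.005, 0.999], [-0.999, -0.002, 0.054], [0.002, -1.0, 0.005]]
wrist_force: [-0.9, 0.1, -1.9]
gripper_width: 0.427
time_s: 23.62
tcp_pos: [0.5387, -0.3179, 0.0998]
eef_rot: [[0.054, 0.006, 0.999], [-0.999, -0.002, 0.054], [0.002, -1.0, 0.005]]
wrist_force: [-0.7, 0.5, -2.3]
gripper_width: 0.428
```

```bash
python3 -m pendant '[[0,0.05,0,0,0,0,-1],[0,0.04,0,0,0,0,-1],[0,0,0,0,0,0,-1]]';python3 -m pendant '[[0,0.05,0,0,0,0,-1],[0,0,0,0,0,0,-1]]'
```

```text
time_s: 24.0
tcp_pos: [0.5389, -0.3184, 0.0966]
eef_rot: [[0.054, 0.006, 0.999], [-0.999, -0.003, 0.054], [0.003, -1.0, 0.006]]
wrist_force: [-0.7, 0.1, -1.2]
gripper_width: 0.428
time_s: 24.25
tcp_pos: [0.5393, -0.3192, 0.0969]
eef_rot: [[0.053, 0.008, 0.999], [-0.999, -0.003, 0.054], [0.003, -1.0, 0.008]]
wrist_force: [0.4, 0.5, -2.5]
gripper_width: 0.427
```

```bash
python3 -m pendant '[[0,0,0,0,0,0,0.2],[0,0,0,0,0,0,0.6],[0,0,0,0,0,0,0.6]]'; python3 -m pendant '[[0,-0.5,0,0,0,0,0.6],[0,-0.8,0,-0.1,0,0,0.6],[0,-0.8,0,0,0,0,0.6],[0,-0.8,0,0,0,0,0.6],[0,-0.7,0,0,0,0,0.6]]'; python3 -m pendant '[[-1,0,0.12,-0.05,0,0,0.6],[-1,0,0.12,-0.05,0,0,0.6],[-1,0,0.12,-0.05,0,0,0.6],[-1,0,0.12,-0.05,0,0,0.6],[-1,0,0.12,-0.05,0,0,0.6]]';python3 -m pendant '[[-1,0,0.12,-0.05,0,0,0.6],[-1,0,0.12,-0.05,0,0,0.6],[-1,0,0.12,-0.05,0,0,0.6],[-1,0,0.12,-0.05,0,0,0.6],[-1,0,0.12,-0.05,0,0,0.6]]'; python3 -c "
from h import *
s=r.sense()['tcp_pos'];print(delta(.572-s[0],.239-s[1],.18-s[2]))"
```

```text
time_s: 24.62
tcp_pos: [0.5399, -0.3193, 0.0969]
eef_rot: [[0.054, 0.009, 0.999], [-0.999, -0.003, 0.054], [0.004, -1.0, 0.009]]
wrist_force: [-0.5, 0.1, -0.1]
gripper_width: 0.685
time_s: 25.25
tcp_pos: [0.5386, -0.319, 0.2486]
eef_rot: [[0.053, 0.001, 0.999], [-0.999, -0.004, 0.053], [0.004, -1.0, 0.001]]
wrist_force: [0.0, -1.0, -0.8]
gripper_width: 0.802
time_s: 25.88
tcp_pos: [0.5542, -0.12, 0.2587]
eef_rot: [[0.041, -0.001, 0.999], [-0.999, -0.011, 0.041], [0.011, -1.0, -0.001]]
wrist_force: [-0.0, -0.3, 0.2]
gripper_width: 0.802
time_s: 26.5
tcp_pos: [0.5713, 0.0857, 0.2647]
eef_rot: [[0.038, -0.008, 0.999], [-0.999, -0.01, 0.038], [0.01, -1.0, -0.008]]
wrist_force: [0.1, -0.3, -0.5]
gripper_width: 0.8
[-3.851   2.0773  0.1802]
```

```bash
python3 -m pendant '[[-0.9,0,0,0.1,-0.35,0.15,0.6],[-0.9,0,0,0,-0.35,0,0.6],[-0.9,0.4,0,0,0,0,0.6],[-0.5,0.5,0,0,0,0,0.6],[0,0.5,0,0,0,0,0.6]]';python3 -m pendant '[[0,0,0,0,0,0,0.6],[0,0,0,0,0,0,0.6]]'; python3 -c "
from h import *
s=r.sense()['tcp_pos'];print(delta(.572-s[0],.239-s[1],.1-s[2]))"
```

```text
time_s: 27.12
tcp_pos: [0.5648, 0.2211, 0.2148]
eef_rot: [[0.092, 0.01, 0.996], [-0.996, 0.006, 0.092], [-0.005, -1.0, 0.01]]
wrist_force: [0.5, -0.3, -0.4]
gripper_width: 0.799
time_s: 27.38
tcp_pos: [0.5645, 0.2193, 0.2142]
eef_rot: [[0.09, 0.008, 0.996], [-0.996, 0.004, 0.09], [-0.003, -1.0, 0.009]]
wrist_force: [-0.4, 0.3, 0.5]
gripper_width: 0.796
[-0.4641  2.8583  0.2072]
```

```bash
python3 -m pendant '[[-0.46,0.3,0.2,-0.1,0,0,0.6],[0,0.6,0,0,0,0,0.6],[0,0.6,0,0,0,0,0.6],[0,0.4,0,0,0,0,0.6],[0,0,0,0,0,0,0.6]]';python3 -m pendant '[[0,0.2,0,0,0,0,0.6],[0,0,0,0,0,0,0.6]]'; python3 -c "
from h import *
s=r.sense()['tcp_pos'];print(delta(.572-s[0],.239-s[1],.0985-s[2]))"
```

```text
time_s: 28.0
tcp_pos: [0.575, 0.2436, 0.1371]
eef_rot: [[0.09, 0.006, 0.996], [-0.996, 0.007, 0.09], [-0.007, -1.0, 0.007]]
wrist_force: [-0.4, 0.1, 0.9]
gripper_width: 0.795
time_s: 28.25
tcp_pos: [0.576, 0.2443, 0.1298]
eef_rot: [[0.09, 0.008, 0.996], [-0.996, 0.008, 0.09], [-0.007, -1.0, 0.009]]
wrist_force: [0.1, -0.5, -0.1]
gripper_width: 0.8
[ 0.1282  0.7802 -0.1195]
```

```bash
python3 -m pendant '[[0.13,0.3,-0.12,-0.1,0,-0.1,0.6],[0,0.3,0,0,0,0,0.6],[0,0.15,0,0,0,0,0.6],[0,0,0,0,0,0,0.6]]'; python3 -c "
from h import *
s=r.sense()['tcp_pos'];print(delta(.572-s[0],.239-s[1],.0985-s[2]))"
```

```text
time_s: 28.75
tcp_pos: [0.5718, 0.2383, 0.0983]
eef_rot: [[0.09, 0.002, 0.996], [-0.996, 0.001, 0.09], [-0.001, -1.0, 0.002]]
wrist_force: [0.4, -0.2, 0.2]
gripper_width: 0.797
[-0.0173 -0.0044  0.0058]
```

```bash
python3 -m pendant '[[0,0,0,0,0,0,-1],[0,0,0,0,0,0,-1],[0,0,0,0,0,0,-1],[0,0,0,0,0,0,-1],[0,0,0,0,0,0,-1]]'; python3 -m pendant '[[0,0,0,0,0,0,-1],[0,0,0,0,0,0,-1]]'; python3 -m pendant '[[0,-0.4,0,0,0,0,-1],[0,-0.7,0,0,0,0,-1],[0,-0.7,0,0,0,0,-1],[0,-0.7,0,0,0,0,-1],[0,-0.7,0,0,0,0,-1]]'; python3 -m pendant '[[0,-0.7,0,0,0,0,-1],[0,0,0,0,0,0,-1]]'; python3 -c "
from h import *
s=r.sense()['tcp_pos'];print(s,delta(.5333-s[0],-.2366-s[1],.25-s[2]))"
```

```text
time_s: 29.38
tcp_pos: [0.5727, 0.2386, 0.0992]
eef_rot: [[0.09, 0.004, 0.996], [-0.996, 0.002, 0.09], [-0.001, -1.0, 0.004]]
wrist_force: [0.2, 1.1, -1.2]
gripper_width: 0.426
time_s: 29.62
tcp_pos: [0.5727, 0.2386, 0.0992]
eef_rot: [[0.09, 0.004, 0.996], [-0.996, 0.002, 0.09], [-0.001, -1.0, 0.004]]
wrist_force: [0.7, -0.1, -0.5]
gripper_width: 0.428
time_s: 30.25
tcp_pos: [0.57, 0.2375, 0.2315]
eef_rot: [[0.089, -0.001, 0.996], [-0.996, -0.001, 0.089], [0.001, -1.0, -0.001]]
wrist_force: [0.3, 0.4, -2.0]
gripper_width: 0.427
time_s: 30.5
tcp_pos: [0.5712, 0.2375, 0.2644]
eef_rot: [[0.089, 0.004, 0.996], [-0.996, 0.002, 0.089], [-0.002, -1.0, 0.004]]
wrist_force: [1.0, 0.1, -2.4]
gripper_width: 0.428
[0.5712 0.2375 0.2644] [11.7216  0.3324 -1.994 ]
```

```bash
python3 -m pendant '[[0.5,0,-0.08,0,0,0,-1],[0.9,0,-0.08,0.05,0,0,-1],[0.9,0,-0.08,0.05,0,0,-1],[0.9,0,-0.08,0.05,0,0,-1],[0.9,0,-0.08,0.05,0,0,-1]]';python3 -m pendant '[[0.9,0,-0.08,0.05,0,0,-1],[0.9,0,-0.08,0.05,0,0,-1],[0.9,0,-0.08,0.05,0,0,-1],[0.9,0,-0.08,0.05,0,0,-1],[0.9,0,-0.08,0.05,0,0,-1]]'; python3 -m pendant '[[0.9,0,-0.08,0.05,0,0,-1],[0.9,0,-0.08,0.05,0,0,-1],[0.5,0,-0.08,0.05,0,0,-1],[0,0,0,0,0,0,-1]]';python3 -c "
from h import *
s=r.sense()['tcp_pos'];print(s,delta(.5333-s[0],-.2366-s[1],.11-s[2]))"
```

```text
time_s: 31.12
tcp_pos: [0.5641, 0.0636, 0.2572]
eef_rot: [[0.091, 0.006, 0.996], [-0.996, -0.003, 0.091], [0.003, -1.0, 0.005]]
wrist_force: [-0.0, -0.6, -1.5]
gripper_width: 0.427
time_s: 31.75
tcp_pos: [0.5541, -0.1314, 0.2506]
eef_rot: [[0.082, 0.008, 0.997], [-0.997, -0.004, 0.082], [0.005, -1.0, 0.008]]
wrist_force: [1.3, -0.1, -1.3]
gripper_width: 0.428
time_s: 32.25
tcp_pos: [0.5417, -0.2352, 0.2455]
eef_rot: [[0.068, 0.006, 0.998], [-0.998, -0.005, 0.068], [0.005, -1.0, 0.006]]
wrist_force: [-0.1, -0.5, -2.4]
gripper_width: 0.425
[ 0.5417 -0.2352  0.2455] [ 0.0039  3.387  -0.2328]
```

```bash
python3 -m pendant '[[0.05,0.4,-0.2,-0.05,0,0,-1],[0,0.6,0,0,0,0,-1],[0,0.6,0,0,0,0,-1],[0,0.6,0,0,0,0,-1],[0,0.6,0,0,0,0,-1]]';python3 -m pendant '[[0,0.3,0,0,0,0,-1],[0,0,0,0,0,0,-1],[0,0,0,0,0,0,-1]]';python3 -c "
from h import *
s=r.sense()['tcp_pos'];print(s,delta(.5333-s[0],-.2366-s[1],.0975-s[2]))"
```

```text
time_s: 32.88
tcp_pos: [0.5294, -0.232, 0.1253]
eef_rot: [[0.075, -0.004, 0.997], [-0.997, 0.0, 0.075], [-0.001, -1.0, -0.004]]
wrist_force: [0.4, 0.1, -2.0]
gripper_width: 0.431
time_s: 33.25
tcp_pos: [0.527, -0.229, 0.1101]
eef_rot: [[0.077, -0.01, 0.997], [-0.997, 0.003, 0.077], [-0.003, -1.0, -0.009]]
wrist_force: [0.2, -1.0, -1.7]
gripper_width: 0.427
[ 0.527  -0.229   0.1101] [0.2026 0.3129 0.1465]
```

```bash
python3 -m pendant '[[0.2,0.1,0.15,0.14,0,-0.05,-1],[0,0.2,0,0,0,0,-1],[0,0.1,0,0,0,0,-1],[0,0,0,0,0,0,-1]]';python3 -m pendant '[[0,0.05,0,0,0,0,-1],[0,0,0,0,0,0,-1],[0,0,0,0,0,0,-1]]'
```

```text
time_s: 33.75
tcp_pos: [0.5358, -0.2381, 0.0961]
eef_rot: [[0.077, 0.006, 0.997], [-0.997, -0.001, 0.077], [0.002, -1.0, 0.006]]
wrist_force: [-1.5, 0.6, -0.6]
gripper_width: 0.428
time_s: 34.12
tcp_pos: [0.5365, -0.2384, 0.0961]
eef_rot: [[0.077, 0.008, 0.997], [-0.997, -0.0, 0.077], [0.001, -1.0, 0.008]]
wrist_force: [-0.1, 0.0, -1.2]
gripper_width: 0.433
```

```bash
python3 -m pendant '[[0,0,0,0,0,0,0.2],[0,0,0,0,0,0,0.6],[0,0,0,0,0,0,0.6]]'; python3 -m pendant '[[0,-0.5,0,0,0,0,0.6],[0,-0.8,0,-0.1,0,0,0.6],[0,-0.8,0,0,0,0,0.6],[0,-0.8,0,0,0,0,0.6],[0,-0.8,0,0,0,0,0.6]]'; python3 -m pendant '[[-1,-0.1,0.12,-0.05,0,0,0.6],[-1,-0.1,0.12,-0.05,0,0,0.6],[-1,-0.1,0.12,-0.05,0,0,0.6],[-1,-0.1,0.12,-0.05,0,0,0.6],[-1,-0.1,0.12,-0.05,0,0,0.6]]';python3 -m pendant '[[-0.4,0,0,0,0,0,0.6],[0,0,0,0,0,0,0.6]]'; python3 -c "
from h import *
i,K,M=shot('wrist');cv2.imwrite('pics/w6.png',i[:,:,::-1]);np.savez('w6.npz',i=i,K=K,M=M)
j,K,M=shot('scene');cv2.imwrite('pics/s6.png',cv2.resize(j[80:360,160:520],None,fx=2,fy=2)[:,:,::-1]);np.savez('s6.npz',i=j,K=K,M=M)"
```

```text
time_s: 34.5
tcp_pos: [0.5369, -0.2385, 0.0959]
eef_rot: [[0.078, 0.008, 0.997], [-0.997, -0.001, 0.078], [0.002, -1.0, 0.008]]
wrist_force: [-0.5, -0.1, -0.7]
gripper_width: 0.686
time_s: 35.12
tcp_pos: [0.5355, -0.2388, 0.2517]
eef_rot: [[0.076, 0.0, 0.997], [-0.997, -0.002, 0.076], [0.002, -1.0, 0.0]]
wrist_force: [0.8, -1.4, -0.1]
gripper_width: 0.801
time_s: 35.75
tcp_pos: [0.5466, -0.0393, 0.283]
eef_rot: [[0.064, -0.001, 0.998], [-0.998, -0.007, 0.064], [0.006, -1.0, -0.001]]
wrist_force: [0.9, 0.1, 0.2]
gripper_width: 0.799
time_s: 36.0
tcp_pos: [0.5458, -0.0209, 0.2848]
eef_rot: [[0.068, 0.002, 0.998], [-0.998, -0.006, 0.068], [0.006, -1.0, 0.001]]
wrist_force: [0.2, -0.0, -0.7]
gripper_width: 0.799
```

View pics/w6.png

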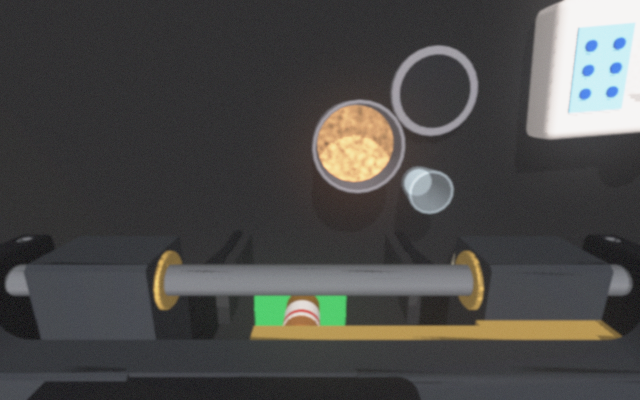

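View pics/s6.png

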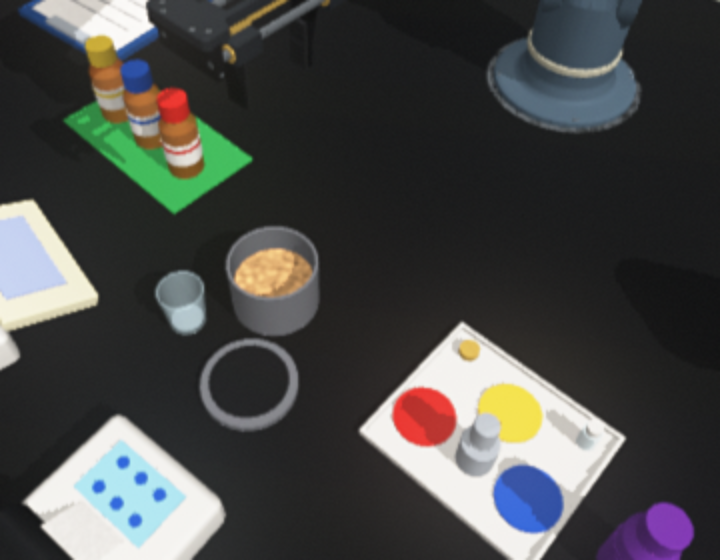

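All three jars stand in a row on the mat; the weight stands alone with the discs bared. Wrist view: canister rim centred ≈(359,146), radius ≈46 px, packing visible inside. Measuring canister and discs.

```bash
python3 - <<'E'
from h import *
d=np.load('w6.npz');i,K,M=d['i'],d['K'],d['M']
g=cv2.cvtColor(i,cv2.COLOR_RGB2GRAY)
c=cv2.HoughCircles(cv2.GaussianBlur(g,(5,5),1),cv2.HOUGH_GRADIENT,1,30,param1=80,param2=20,minRadius=38,maxRadius=52)
for u,v,rad in c[0][:4]: print(u,v,rad,cast(K,M,(u,v),.075), "outer r", np.linalg.norm(cast(K,M,(u+rad,v),.075)-cast(K,M,(u,v),.075)))
d=np.load('s6.npz');i,K,M=d['i'],d['K'],d['M']
for cn in("red","yellow","blue"):
    for a,ce,st,m in blobs(mask(i,cn,110,40),60):
        if ce[0]>330 and ce[1]>250:
            (u,v),ax,an=cv2.fitEllipse(cv2.convexHull(np.argwhere(m)[:,::-1].astype(np.int32))); print(cn,a,(u,v),ax,cast(K,M,(u,v),.007))
E
```

```text
357.5 145.5 43.4 [0.5873 0.013 ] outer r 0.0485521800406377
436.5 86.5 41.4 [0.6652 0.0811] outer r 0.044214536147283524
red 731 (371.7695617675781, 287.9974670410156) (28.571231842041016, 32.0404167175293) [0.5745 0.2366]
yellow 633 (414.658935546875, 286.1307678222656) (27.35379981994629, 32.855201721191406) [0.5044 0.2959]
blue 890 (423.67181396484375, 329.11846923828125) (30.85157012939453, 36.17851638793945) [0.5642 0.366 ]
```

```bash
python3 -m pendant '[[-0.9,-0.05,0,0,0,0,0.6],[-0.9,-0.05,0,0,0,0,0.6],[-0.9,-0.05,0,0,0,0,0.6],[-0.9,-0.05,0,0,-0.1,0,0.6],[-0.9,-0.05,0,0,-0.1,0,0.6]]'; python3 -m pendant '[[-0.9,-0.05,0,0,0,0,0.6],[-0.9,-0.05,0,0,0,0,0.6],[-0.9,-0.05,0,0,0,0,0.6],[0,0,0,0,0,0,0.6],[0,0,0,0,0,0,0.6]]'; python3 - <<'E'
from h import *
i,K,M=shot('wrist');cv2.imwrite('pics/w7.png',cv2.resize(i[60:260,160:460],None,fx=2.5,fy=2.5)[:,:,::-1]);np.savez('w7.npz',i=i,K=K,M=M)
for cn in("red","yellow","blue"):
    for a,ce,st,m in blobs(mask(i,cn,110,40),60):
        if st[1]<262:
            (u,v),ax,an=cv2.fitEllipse(cv2.convexHull(np.argwhere(m)[:,::-1].astype(np.int32))); print(cn,a,(u,v),ax,cast(K,M,(u,v),.007))
E
```

```text
time_s: 36.72
tcp_pos: [0.5371, 0.145, 0.2936]
eef_rot: [[0.052, 0.003, 0.999], [-0.999, -0.012, 0.052], [0.012, -1.0, 0.002]]
wrist_force: [0.3, -0.1, 0.6]
gripper_width: 0.803
time_s: 37.35
tcp_pos: [0.5354, 0.2472, 0.2977]
eef_rot: [[0.038, 0.003, 0.999], [-0.999, -0.017, 0.038], [0.017, -1.0, 0.002]]
wrist_force: [0.3, -0.2, -0.2]
gripper_width: 0.801
red 1778 (344.1910095214844, 167.05886840820312) (46.9852294921875, 47.828433990478516) [0.572  0.2371]
yellow 1997 (294.40667724609375, 120.92888641357422) (49.210838317871094, 51.1807975769043) [0.5019 0.2968]
blue 2217 (342.4099426269531, 66.1337661743164) (51.042537689208984, 55.014251708984375) [0.5619 0.3673]
blue 1171 (555.8197631835938, 56.068660736083984) (33.05455780029297, 122.7436752319336) [0.8313 0.3894]
```

View pics/w7.png

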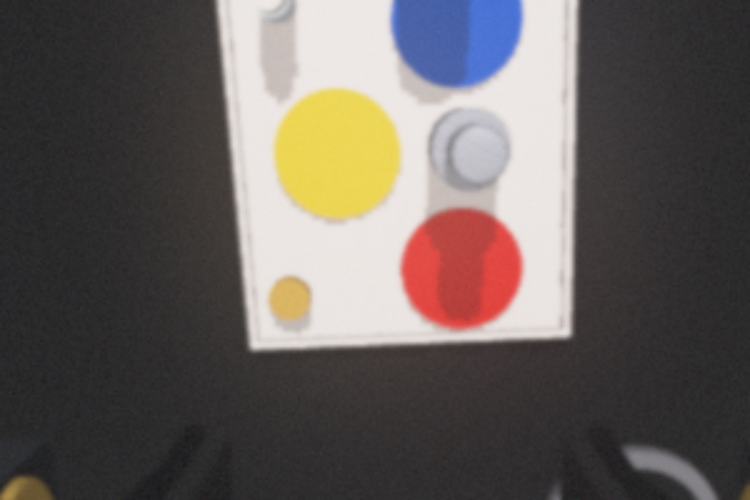

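Discs: red centre crop (462,268), yellow (338,153), blue (457,~15); weight's knob top at crop (479,155) i.e. image (351.6,122).

```bash
python3 - <<'E'
from h import *
d=np.load('w7.npz');K,M=d['K'],d['M']
print(cast(K,M,(351.6,122),.088), "body",cast(K,M,(348,119),.048))
t=cast(K,M,(351.6,122),.088);s=r.sense()['tcp_pos'];print(delta(t[0]-s[0],t[1]-s[1],.13-s[2]))
E
```

```text
[0.5698 0.3028] body [0.5694 0.3039]
[-1.4182  4.171   0.9073]
```

```bash
python3 -m pendant '[[-0.7,0,0.45,-0.05,-0.3,0.24,0.6],[-0.7,0.4,0.45,0,-0.3,0,0.6],[0,0.7,0,0,0,0,0.6],[0,0.7,0,0,0,0,0.6],[0,0.7,0,0,0,0,0.6]]'; python3 -m pendant '[[0,0.7,0,0,0,0,0.6],[0,0.5,0,0,0,0,0.6],[0,0,0,0,0,0,0.6],[0,0,0,0,0,0,0.6]]';python3 -c "
from h import *
s=r.sense()['tcp_pos'];print(delta(.5697-s[0],.303-s[1],.1-s[2]))"
```

```text
time_s: 38.02
tcp_pos: [0.5752, 0.2971, 0.1984]
eef_rot: [[0.067, 0.006, 0.998], [-0.998, 0.002, 0.067], [-0.001, -1.0, 0.006]]
wrist_force: [-1.3, -1.1, -0.6]
gripper_width: 0.799
time_s: 38.52
tcp_pos: [0.5771, 0.2894, 0.1482]
eef_rot: [[0.057, 0.005, 0.998], [-0.998, -0.003, 0.057], [0.003, -1.0, 0.004]]
wrist_force: [0.9, -0.3, 0.2]
gripper_width: 0.798
[-0.3543  1.2027 -0.1718]
```

```bash
python3 -m pendant '[[-0.35,0.3,-0.17,-0.05,0,0,0.6],[0,0.5,0,0,0,0,0.6],[0,0.4,0,0,0,0,0.6],[0,0,0,0,0,0,0.6],[0,0,0,0,0,0,0.6]]';python3 -c "
from h import *
s=r.sense()['tcp_pos'];print(delta(.5697-s[0],.303-s[1],.057-s[2]))"
```

```text
time_s: 39.15
tcp_pos: [0.5696, 0.3073, 0.1007]
eef_rot: [[0.059, 0.004, 0.998], [-0.998, 0.002, 0.059], [-0.002, -1.0, 0.004]]
wrist_force: [-0.3, -0.4, -0.1]
gripper_width: 0.794
[ 0.11    1.0926 -0.0093]
```

```bash
python3 -m pendant '[[0.1,0.3,0,0,0,0,0.6],[0,0.4,0,0,0,0,0.6],[0,0.3,0,0,0,0,0.6],[0,0,0,0,0,0,0.6],[0,0,0,0,0,0,0.6]]';python3 -c "
from h import *
s=r.sense()['tcp_pos'];print(delta(.5697-s[0],.303-s[1],.057-s[2]))"
```

```text
time_s: 39.78
tcp_pos: [0.5705, 0.303, 0.0583]
eef_rot: [[0.058, 0.005, 0.998], [-0.998, 0.002, 0.058], [-0.002, -1.0, 0.005]]
wrist_force: [-0.2, -0.4, -0.3]
gripper_width: 0.8
[-0.0012  0.0329 -0.0209]
```

```bash
python3 -m pendant '[[0,0.03,-0.02,0,0,0,-1],[0,0,0,0,0,0,-1],[0,0,0,0,0,0,-1],[0,0,0,0,0,0,-1],[0,0,0,0,0,0,-1]]'; python3 -m pendant '[[0,0,0,0,0,0,-1],[0,0,0,0,0,0,-1],[0,0,0,0,0,0,-1]]'; python3 -m pendant '[[0,-0.3,0,0,0,0,-1],[0,-0.6,0,0,0,0,-1],[0,-0.6,0,0,0,0,-1],[0,-0.7,0,0,0,0,-1],[0,-0.7,0,0,0,0,-1]]'; python3 -m pendant '[[0,-0.7,0,0,0,0,-1],[0,0,0,0,0,0,-1]]'; python3 -c "
from h import *
s=r.sense()['tcp_pos'];print(s,delta(.587-s[0],.0125-s[1],.21-s[2]))"
```

```text
time_s: 40.4
tcp_pos: [0.5705, 0.3035, 0.0584]
eef_rot: [[0.058, 0.007, 0.998], [-0.998, 0.004, 0.058], [-0.003, -1.0, 0.007]]
wrist_force: [-0.6, -0.8, -0.5]
gripper_width: 0.32
time_s: 40.78
tcp_pos: [0.5702, 0.3035, 0.0583]
eef_rot: [[0.058, 0.007, 0.998], [-0.998, 0.004, 0.058], [-0.003, -1.0, 0.007]]
wrist_force: [-1.1, 0.3, -0.3]
gripper_width: 0.29
time_s: 41.4
tcp_pos: [0.565, 0.3008, 0.1729]
eef_rot: [[0.058, -0.005, 0.998], [-0.998, -0.004, 0.058], [0.004, -1.0, -0.005]]
wrist_force: [0.4, 0.8, -5.2]
gripper_width: 0.287
time_s: 41.65
tcp_pos: [0.5656, 0.3008, 0.2038]
eef_rot: [[0.057, -0.002, 0.998], [-0.998, -0.002, 0.057], [0.002, -1.0, -0.003]]
wrist_force: [-0.5, -0.3, -6.3]
gripper_width: 0.29
[0.5656 0.3008 0.2038] [ 7.2268 -0.1387  0.12  ]
```

```bash
python3 -m pendant '[[0.5,-0.02,0.06,0,0,0,-1],[0.9,-0.02,0.06,0.05,0,0,-1],[0.9,-0.02,0.06,0.05,0,0,-1],[0.9,-0.02,0.06,0.05,0,0,-1],[0.9,-0.02,0.06,0.05,0,0,-1]]';python3 -m pendant '[[0.9,-0.02,0.06,0.05,0,0,-1],[0.9,-0.02,0.06,0.05,0,0,-1],[0.6,0,0,0.05,0,0,-1],[0,0,0,0,0,0,-1],[0,0,0,0,0,0,-1]]'; python3 -c "
from h import *
s=r.sense()['tcp_pos'];print(s,delta(.587-s[0],.0125-s[1],.14-s[2]))"
```

```text
time_s: 42.28
tcp_pos: [0.5822, 0.1281, 0.1999]
eef_rot: [[0.06, -0.002, 0.998], [-0.998, -0.01, 0.06], [0.01, -1.0, -0.003]]
wrist_force: [0.1, 0.4, -3.9]
gripper_width: 0.289
time_s: 42.9
tcp_pos: [0.5861, 0.0155, 0.1955]
eef_rot: [[0.045, -0.006, 0.999], [-0.999, -0.018, 0.045], [0.018, -1.0, -0.007]]
wrist_force: [-0.4, 0.6, -5.0]
gripper_width: 0.289
[0.5861 0.0155 0.1955] [0.0519 1.389  0.0293]
```

```bash
python3 -m pendant '[[0.07,0.2,0.03,0.1,0,0.26,-1],[0,0.4,0,0,0,0,-1],[0,0.4,0,0,0,0,-1],[0,0.2,0,0,0,0,-1],[0,0,0,0,0,0,-1]]';python3 -c "
from h import *
s=r.sense()['tcp_pos'];print(s,delta(.587-s[0],.0125-s[1],.115-s[2]))"
```

```text
time_s: 43.52
tcp_pos: [0.5859, 0.0155, 0.1418]
eef_rot: [[0.05, -0.004, 0.999], [-0.999, 0.002, 0.05], [-0.002, -1.0, -0.004]]
wrist_force: [-1.3, 0.3, -5.3]
gripper_width: 0.287
[0.5859 0.0155 0.1418] [0.0779 0.6696 0.0272]
```

```bash
python3 -m pendant '[[0.08,0.2,0.03,0.05,0,0,-1],[0,0.3,0,0,0,0,-1],[0,0.1,0,0,0,0,-1],[0,0,0,0,0,0,-1]]';python3 -m pendant '[[0,0.06,0,0,0,0,-1],[0,0.06,0,0,0,0,-1],[0,0,0,0,0,0,-1]]';python3 -c "
from h import *
j,K,M=shot('scene');cv2.imwrite('pics/s8.png',cv2.resize(j[120:280,200:400],None,fx=3,fy=3)[:,:,::-1])"
```

```text
time_s: 44.02
tcp_pos: [0.5881, 0.0123, 0.1167]
eef_rot: [[0.05, 0.002, 0.999], [-0.999, 0.002, 0.05], [-0.002, -1.0, 0.002]]
wrist_force: [-0.5, -0.3, -4.5]
gripper_width: 0.289
time_s: 44.4
tcp_pos: [0.5886, 0.0124, 0.1122]
eef_rot: [[0.05, 0.003, 0.999], [-0.999, 0.002, 0.05], [-0.002, -1.0, 0.003]]
wrist_force: [-0.0, 0.3, -4.7]
gripper_width: 0.289
```

View pics/s8.png

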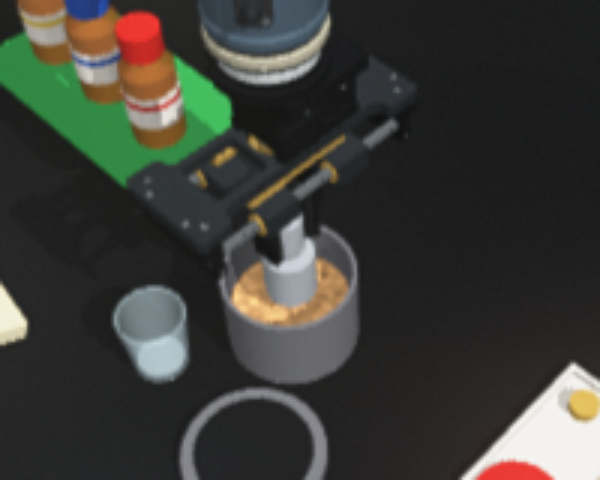

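The weight hangs centrally inside the canister (crop (290,275) against packing centre ≈(291,290)). Lowering in ~2 mm steps, watching the force.

```bash
python3 -m pendant '[[0,0.06,0,0,0,0,-1],[0,0.06,0,0,0,0,-1],[0,0,0,0,0,0,-1]]';python3 -m pendant '[[0,0.06,0,0,0,0,-1],[0,0.06,0,0,0,0,-1],[0,0,0,0,0,0,-1]]'
```

```text
time_s: 44.82
tcp_pos: [0.5889, 0.0125, 0.1074]
eef_rot: [[0.05, 0.004, 0.999], [-0.999, 0.003, 0.05], [-0.002, -1.0, 0.004]]
wrist_force: [-0.3, -0.1, -5.2]
gripper_width: 0.29
time_s: 45.2
tcp_pos: [0.5888, 0.0125, 0.1022]
eef_rot: [[0.05, 0.004, 0.999], [-0.999, 0.002, 0.05], [-0.002, -1.0, 0.004]]
wrist_force: [-0.1, -0.7, -5.0]
gripper_width: 0.289
```

```bash
python3 -m pendant '[[0,0.06,0,0,0,0,-1],[0,0,0,0,0,0,-1]]';python3 -m pendant '[[0,0.06,0,0,0,0,-1],[0,0,0,0,0,0,-1]]'
```

```text
time_s: 45.45
tcp_pos: [0.5889, 0.0125, 0.0996]
eef_rot: [[0.05, 0.004, 0.999], [-0.999, 0.003, 0.05], [-0.002, -1.0, 0.004]]
wrist_force: [-0.7, -0.1, -5.3]
gripper_width: 0.296
time_s: 45.7
tcp_pos: [0.5889, 0.0125, 0.0971]
eef_rot: [[0.05, 0.004, 0.999], [-0.999, 0.002, 0.05], [-0.002, -1.0, 0.004]]
wrist_force: [0.1, 0.6, -4.8]
gripper_width: 0.29
```

```bash
python3 -m pendant '[[0,0.06,0,0,0,0,-1],[0,0,0,0,0,0,-1]]';python3 -m pendant '[[0,0.06,0,0,0,0,-1],[0,0,0,0,0,0,-1]]';python3 -m pendant '[[0,0.06,0,0,0,0,-1],[0,0,0,0,0,0,-1]]'
```

```text
time_s: 45.95
tcp_pos: [0.589, 0.0126, 0.0946]
eef_rot: [[0.05, 0.004, 0.999], [-0.999, 0.003, 0.05], [-0.002, -1.0, 0.004]]
wrist_force: [0.5, -1.5, -5.2]
gripper_width: 0.288
time_s: 46.2
tcp_pos: [0.5897, 0.0124, 0.0932]
eef_rot: [[0.05, 0.005, 0.999], [-0.999, 0.003, 0.05], [-0.003, -1.0, 0.005]]
wrist_force: [-0.1, 0.4, -4.7]
gripper_width: 0.293
time_s: 46.45
tcp_pos: [0.5905, 0.0123, 0.0934]
eef_rot: [[0.05, 0.007, 0.999], [-0.999, 0.004, 0.05], [-0.004, -1.0, 0.007]]
wrist_force: [0.4, -0.1, -5.0]
gripper_width: 0.291
```

```bash
python3 -m pendant '[[0,0.06,0,0,0,0,-1],[0,0.0,0,0,0,0,-1]]';python3 -m pendant '[[0,0.1,0,0,0,0,-1]]'
```

```text
time_s: 46.7
tcp_pos: [0.591, 0.0124, 0.0932]
eef_rot: [[0.05, 0.007, 0.999], [-0.999, 0.005, 0.05], [-0.005, -1.0, 0.008]]
wrist_force: [0.5, -0.7, -5.6]
gripper_width: 0.287
time_s: 46.82
tcp_pos: [0.5918, 0.0125, 0.0928]
eef_rot: [[0.05, 0.008, 0.999], [-0.999, 0.007, 0.05], [-0.007, -1.0, 0.008]]
wrist_force: [-10.4, 0.4, 38.1]
gripper_width: 0.286
```

Contact is firm; release now, opening partly inside the canister.

```bash
python3 -m pendant '[[0,0,0,0,0,0,-1]]'; python3 -m pendant '[[0,0,0,0,0,0,-0.1],[0,0,0,0,0,0,0.1],[0,0,0,0,0,0,0.3],[0,0,0,0,0,0,0.3]]'; python3 -m pendant '[[0,-0.3,0,0,0,0,0.3],[0,-0.5,0,0,0,0,0.3],[0,-0.8,0,-0.1,0,0,0.3],[0,-0.8,0,0,0,0,0.6],[0,-0.8,0,0,0,-0.1,0.6]]';python3 -m pendant '[[-0.5,-0.8,0,0,0,0,0.6],[-0.5,0,0,0,0,0,0.6],[0,0,0,0,0,0,0.6]]'; python3 - <<'E'
from h import *
i,K,M=shot('wrist');np.savez('w9.npz',i=i,K=K,M=M)
j,_,_=shot('scene')
cv2.imwrite('pics/c9.png',np.hstack([cv2.resize(i[60:260,200:500],(600,400)),cv2.resize(j[200:280,260:350],(200,400))])[:,:,::-1])
s=r.sense()['tcp_pos'];print(s)
E
```

```text
time_s: 46.95
tcp_pos: [0.5923, 0.0124, 0.0934]
eef_rot: [[0.05, 0.009, 0.999], [-0.999, 0.008, 0.05], [-0.007, -1.0, 0.01]]
wrist_force: [-0.8, 0.1, -5.6]
gripper_width: 0.291
time_s: 47.45
tcp_pos: [0.5935, 0.0125, 0.0928]
eef_rot: [[0.05, 0.011, 0.999], [-0.999, 0.007, 0.05], [-0.006, -1.0, 0.012]]
wrist_force: [-0.6, -0.9, -1.2]
gripper_width: 0.618
time_s: 48.08
tcp_pos: [0.5914, 0.0111, 0.225]
eef_rot: [[0.049, 0.001, 0.999], [-0.999, -0.002, 0.049], [0.002, -1.0, 0.001]]
wrist_force: [0.3, 0.1, -0.4]
gripper_width: 0.767
time_s: 48.45
tcp_pos: [0.5912, 0.0511, 0.264]
eef_rot: [[0.048, 0.011, 0.999], [-0.999, 0.0, 0.048], [0.0, -1.0, 0.011]]
wrist_force: [-0.0, 0.3, -1.1]
gripper_width: 0.8
[0.5913 0.0485 0.2638]
```

View pics/c9.png

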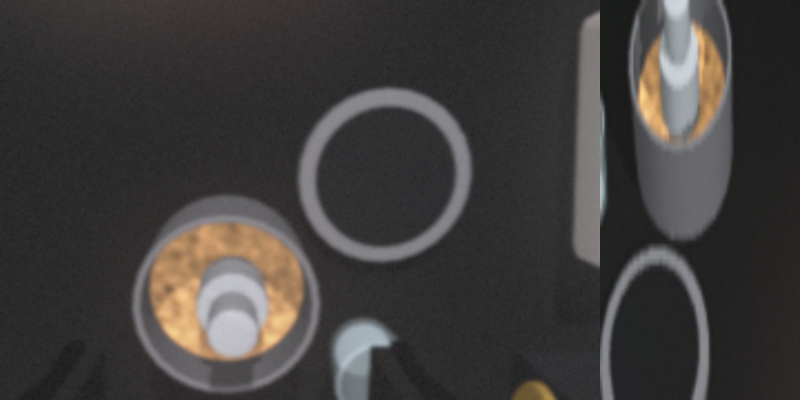

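Weight stands upright in the canister (knob crop (232,332); rim circle centre ≈(227,304)). Checking the offset, and going back for the jars.

```bash
python3 - <<'E'
from h import *
d=np.load('w9.npz');K,M=d['K'],d['M']
print("knob",cast(K,M,(316,226),.123),"rim",cast(K,M,(313.2,211.7),.075))
s=r.sense()['tcp_pos'];print(delta(.5365-s[0],-.2385-s[1],.25-s[2]))
E
```

```text
knob [0.5918 0.0129] rim [0.5889 0.0121]
[ 7.108   0.3399 -1.6886]
```

```bash
python3 -m pendant '[[0.9,0,-0.16,-0.1,0,0,0.6],[0.9,0,-0.16,0,-0.1,0,0.6],[0.9,0,-0.16,0.05,-0.1,0,0.6],[0.9,0,-0.16,0.05,0,0,0.6],[0.9,0,-0.16,0.05,0,0,0.6]]';python3 -m pendant '[[0.9,0,-0.1,0.05,0,0,0.6],[0.9,0.3,0,0.05,0,0,0.6],[0.4,0.6,0,0.05,0,0,0.6],[0,0.6,0,0,0,0,0.6],[0,0,0,0,0,0,0.6]]'; python3 -c "
from h import *
s=r.sense()['tcp_pos'];print(s,delta(.5367-s[0],-.2385-s[1],.12-s[2]))"
```

```text
time_s: 49.18
tcp_pos: [0.5661, -0.1411, 0.2622]
eef_rot: [[0.057, 0.01, 0.998], [-0.998, -0.003, 0.057], [0.004, -1.0, 0.01]]
wrist_force: [1.1, -0.4, 0.1]
gripper_width: 0.803
time_s: 49.8
tcp_pos: [0.5618, -0.2445, 0.2004]
eef_rot: [[0.039, 0.017, 0.999], [-0.999, -0.008, 0.04], [0.008, -1.0, 0.016]]
wrist_force: [-1.0, 0.0, -0.5]
gripper_width: 0.798
[ 0.5618 -0.2445  0.2004] [-0.1906  1.9979 -0.6531]
```

```bash
python3 -m pendant '[[-0.19,0.3,-0.65,-0.24,-0.2,0.1,0.6],[0,0.6,0,0,0,0,0.6],[0,0.6,0,0,0,0,0.6],[0,0.4,0,0,0,0,0.6],[0,0,0,0,0,0,0.6]]'; python3 -c "
from h import *
s=r.sense()['tcp_pos'];print(s,delta(.5367-s[0],-.2385-s[1],.0965-s[2]))"
```

```text
time_s: 50.42
tcp_pos: [0.5365, -0.2416, 0.1267]
eef_rot: [[0.051, 0.005, 0.999], [-0.999, -0.005, 0.052], [0.005, -1.0, 0.005]]
wrist_force: [0.1, -0.0, 0.0]
gripper_width: 0.8
[ 0.5365 -0.2416  0.1267] [-0.08    0.7549  0.004 ]
```

```bash
python3 -m pendant '[[-0.08,0.3,0,0,0,0.05,0.6],[0,0.3,0,0,0,0,0.6],[0,0.1,0,0,0,0,0.6],[0,0,0,0,0,0,0.6]]'; python3 -m pendant '[[0,0,0,0,0,0,-1],[0,0,0,0,0,0,-1],[0,0,0,0,0,0,-1],[0,0,0,0,0,0,-1],[0,0,0,0,0,0,-1]]'; python3 -m pendant '[[0,0,0,0,0,0,-1],[0,0,0,0,0,0,-1]]'; python3 -m pendant '[[0,-0.4,0,0,0,0,-1],[0,-0.7,0,0,0,0,-1],[0,-0.7,0,0,0,0,-1],[0,-0.7,0,0,0,0,-1],[0,-0.7,0,0,0,0,-1]]'; python3 -m pendant '[[0,-0.7,0,0,0,0,-1],[0,0,0,0,0,0,-1]]'; python3 -c "
from h import *
s=r.sense()['tcp_pos'];print(s,delta(.573-s[0],.237-s[1],.26-s[2]))"
```

```text
time_s: 50.92
tcp_pos: [0.538, -0.2388, 0.0987]
eef_rot: [[0.052, 0.008, 0.999], [-0.999, -0.002, 0.052], [0.003, -1.0, 0.008]]
wrist_force: [-0.3, -1.1, -0.0]
gripper_width: 0.796
time_s: 51.55
tcp_pos: [0.5384, -0.2392, 0.0995]
eef_rot: [[0.052, 0.01, 0.999], [-0.999, -0.003, 0.052], [0.003, -1.0, 0.009]]
wrist_force: [0.4, 0.2, -1.7]
gripper_width: 0.429
time_s: 51.8
tcp_pos: [0.5384, -0.2391, 0.0995]
eef_rot: [[0.052, 0.01, 0.999], [-0.999, -0.003, 0.052], [0.003, -1.0, 0.009]]
wrist_force: [0.4, 0.2, -1.2]
gripper_width: 0.428
time_s: 52.42
tcp_pos: [0.5351, -0.2382, 0.232]
eef_rot: [[0.051, 0.004, 0.999], [-0.999, -0.001, 0.051], [0.001, -1.0, 0.004]]
wrist_force: [0.8, -0.1, -2.2]
gripper_width: 0.432
time_s: 52.68
tcp_pos: [0.5356, -0.2391, 0.2646]
eef_rot: [[0.05, 0.01, 0.999], [-0.999, -0.003, 0.05], [0.003, -1.0, 0.01]]
wrist_force: [0.4, 0.1, -3.0]
gripper_width: 0.43
[ 0.5356 -0.2391  0.2646] [-11.8414   0.0957   1.5291]
```

```bash
python3 -m pendant '[[-0.5,0,0.1,-0.1,0,0,-1],[-0.9,0,0.1,-0.05,0,0,-1],[-0.9,0,0.1,-0.05,-0.05,0,-1],[-0.9,0,0.1,-0.05,-0.05,0,-1],[-0.9,0,0.1,-0.05,-0.05,0,-1]]';python3 -m pendant '[[-0.9,0,0.1,-0.05,-0.05,0,-1],[-0.9,0,0.1,-0.05,-0.05,0,-1],[-0.9,0,0.1,-0.05,-0.05,0,-1],[-0.9,0,0.1,-0.05,0,0,-1],[-0.9,0,0.1,-0.05,0,0,-1]]'; python3 -m pendant '[[-0.9,0,0.1,-0.05,0,0,-1],[-0.9,0,0.1,0,0,0,-1],[-0.9,0,0.1,0,0,0,-1],[-0.4,0,0,0,0,0,-1],[0,0,0,0,0,0,-1]]';python3 -c "
from h import *
s=r.sense()['tcp_pos'];print(s,delta(.573-s[0],.237-s[1],.125-s[2]))"
```

```text
time_s: 53.3
tcp_pos: [0.5429, -0.0732, 0.2591]
eef_rot: [[0.052, -0.02, 0.998], [-0.999, -0.004, 0.052], [0.003, -1.0, -0.02]]
wrist_force: [0.8, 0.2, -1.2]
gripper_width: 0.429
time_s: 53.92
tcp_pos: [0.5477, 0.1132, 0.2516]
eef_rot: [[0.062, -0.049, 0.997], [-0.998, -0.008, 0.061], [0.005, -0.999, -0.049]]
wrist_force: [0.6, 0.1, -0.6]
gripper_width: 0.433
time_s: 54.55
tcp_pos: [0.5475, 0.2427, 0.2435]
eef_rot: [[0.066, -0.063, 0.996], [-0.998, -0.013, 0.065], [0.009, -0.998, -0.063]]
wrist_force: [0.0, -0.3, -1.7]
gripper_width: 0.426
[0.5475 0.2427 0.2435] [0.1575 2.9185 0.8131]
```

```bash
python3 -m pendant '[[0.08,0,0.4,0.45,0,0.18,-1],[0.08,0,0.4,0.45,0,0,-1],[0,0.5,0,0,0,0,-1],[0,0.5,0,0,0,0,-1],[0,0.5,0,0,0,0,-1]]';python3 -m pendant '[[0,0.6,0,0,0,0,-1],[0,0.3,0,0,0,0,-1],[0,0,0,0,0,0,-1]]'; python3 -c "
from h import *
s=r.sense()['tcp_pos'];print(s,delta(.573-s[0],.237-s[1],.115-s[2]))"
```

```text
time_s: 55.18
tcp_pos: [0.5885, 0.2281, 0.1834]
eef_rot: [[0.052, 0.014, 0.999], [-0.999, 0.003, 0.052], [-0.002, -1.0, 0.014]]
wrist_force: [0.1, -0.1, -2.6]
gripper_width: 0.428
time_s: 55.55
tcp_pos: [0.5915, 0.223, 0.1458]
eef_rot: [[0.045, 0.017, 0.999], [-0.999, 0.001, 0.045], [0.0, -1.0, 0.017]]
wrist_force: [0.2, 0.1, -1.4]
gripper_width: 0.436
[0.5915 0.223  0.1458] [-0.3701  0.7637 -0.4586]
```

```bash
python3 -m pendant '[[-0.37,0.1,-0.46,-0.22,0,0,-1],[0,0.2,0,0,0,0,-1],[0,0.2,0,0,0,0,-1],[0,0,0,0,0,0,-1]]'; python3 -c "
from h import *
s=r.sense()['tcp_pos'];print(s,delta(.573-s[0],.237-s[1],.106-s[2]))"
```

```text
time_s: 56.05
tcp_pos: [0.5723, 0.239, 0.1265]
eef_rot: [[0.046, 0.004, 0.999], [-0.999, 0.002, 0.046], [-0.002, -1.0, 0.004]]
wrist_force: [1.0, 0.3, -2.1]
gripper_width: 0.426
[0.5723 0.239  0.1265] [0.0525 0.5133 0.012 ]
```

```bash
python3 -m pendant '[[0.03,0.25,0,0,0,0,-1],[0,0.2,0,0,0,0,-1],[0,0.1,0,0,0,0,-1],[0,0,0,0,0,0,-1]]';python3 -m pendant '[[0,0.06,0,0,0,0,-1],[0,0,0,0,0,0,-1]]';python3 -m pendant '[[0,0.05,0,0,0,0,-1],[0,0,0,0,0,0,-1]]'
```

```text
time_s: 56.55
tcp_pos: [0.573, 0.2371, 0.1029]
eef_rot: [[0.045, 0.004, 0.999], [-0.999, 0.002, 0.045], [-0.002, -1.0, 0.004]]
wrist_force: [0.2, 0.2, -1.0]
gripper_width: 0.428
time_s: 56.8
tcp_pos: [0.5741, 0.238, 0.1033]
eef_rot: [[0.045, 0.006, 0.999], [-0.999, 0.004, 0.045], [-0.004, -1.0, 0.006]]
wrist_force: [-0.1, -0.7, -1.6]
gripper_width: 0.429
time_s: 57.05
tcp_pos: [0.5746, 0.2386, 0.1027]
eef_rot: [[0.046, 0.007, 0.999], [-0.999, 0.006, 0.046], [-0.006, -1.0, 0.007]]
wrist_force: [0.6, -0.5, -2.8]
gripper_width: 0.428
```

Seated. Release, rise, go to the blue jar at (0.5395,-0.319).

```bash
python3 -m pendant '[[0,0,0,0,0,0,0.2],[0,0,0,0,0,0,0.6],[0,0,0,0,0,0,0.6]]'; python3 -m pendant '[[0,-0.5,0,0,0,0,0.6],[0,-0.8,0,0,0,0,0.6],[0,-0.8,0,0,0,-0.1,0.6],[0,-0.8,0,0,0,0,0.6],[0,-0.8,0,0,0,0,0.6]]'; python3 -m pendant '[[1,0,-0.05,0,-0.1,0,0.6],[1,0,-0.05,0.05,-0.1,0,0.6],[1,0,-0.05,0.05,0,0,0.6],[1,0,-0.05,0.05,0,0,0.6],[1,0,-0.05,0.05,0,0,0.6]]';python3 -m pendant '[[1,0,-0.05,0.05,0,0,0.6],[1,0,-0.05,0.05,0,0,0.6],[1,0,-0.05,0.05,0,0,0.6],[1,0,-0.05,0.05,0,0,0.6],[1,0,-0.05,0.05,0,0,0.6]]';python3 -m pendant '[[1,0,-0.05,0.05,0,0,0.6],[1,0,-0.05,0.05,0,0,0.6],[0.8,0,0,0,0,0,0.6],[0.3,0,0,0,0,0,0.6],[0,0,0,0,0,0,0.6]]'; python3 -c "
from h import *
s=r.sense()['tcp_pos'];print(s,delta(.5395-s[0],-.319-s[1],.13-s[2]))"
```

```text
time_s: 57.42
tcp_pos: [0.575, 0.2386, 0.1025]
eef_rot: [[0.045, 0.008, 0.999], [-0.999, 0.006, 0.045], [-0.005, -1.0, 0.008]]
wrist_force: [-0.7, 0.3, -0.3]
gripper_width: 0.688
time_s: 58.05
tcp_pos: [0.5735, 0.2374, 0.2582]
eef_rot: [[0.044, 0.008, 0.999], [-0.999, -0.002, 0.044], [0.002, -1.0, 0.008]]
wrist_force: [0.2, -0.3, -0.4]
gripper_width: 0.801
time_s: 58.68
tcp_pos: [0.5781, 0.0361, 0.2697]
eef_rot: [[0.066, 0.039, 0.997], [-0.998, 0.007, 0.066], [-0.004, -0.999, 0.039]]
wrist_force: [-0.1, -1.1, 0.6]
gripper_width: 0.802
time_s: 59.3
tcp_pos: [0.5818, -0.1719, 0.2769]
eef_rot: [[0.065, 0.068, 0.996], [-0.998, 0.01, 0.065], [-0.005, -0.998, 0.069]]
wrist_force: [0.0, 0.2, 0.1]
gripper_width: 0.796
time_s: 59.92
tcp_pos: [0.5848, -0.304, 0.2836]
eef_rot: [[0.06, 0.083, 0.995], [-0.998, 0.007, 0.059], [-0.002, -0.996, 0.084]]
wrist_force: [0.2, 1.3, -0.2]
gripper_width: 0.801
[ 0.5848 -0.304   0.2836] [ 0.3169  3.7295 -1.4706]
```

```bash
python3 -m pendant '[[0.16,0,-0.5,-0.4,0,0,0.6],[0.16,0,-0.5,-0.4,0,0,0.6],[0,0.3,0,-0.4,0,-0.1,0.6],[0,0.6,0,0,0,0,0.6],[0,0.6,0,0,0,0,0.6]]';python3 -m pendant '[[0,0.6,0,0,0,0,0.6],[0,0.6,0,0,0,0,0.6],[0,0,0,0,0,0,0.6]]'; python3 -c "
from h import *
s=r.sense()['tcp_pos'];print(s,delta(.5395-s[0],-.319-s[1],.13-s[2]))"
```

```text
time_s: 60.55
tcp_pos: [0.5449, -0.3155, 0.22]
eef_rot: [[0.066, -0.003, 0.998], [-0.998, -0.004, 0.066], [0.004, -1.0, -0.003]]
wrist_force: [-0.2, 0.5, 0.0]
gripper_width: 0.8
time_s: 60.92
tcp_pos: [0.5446, -0.311, 0.1658]
eef_rot: [[0.071, -0.011, 0.997], [-0.997, -0.0, 0.071], [-0.001, -1.0, -0.011]]
wrist_force: [0.4, 0.1, -0.8]
gripper_width: 0.8
[ 0.5446 -0.311   0.1658] [ 0.1902  0.8954 -0.1328]
```

```bash
python3 -m pendant '[[0.19,0.3,-0.13,0.16,0,0,0.6],[0,0.5,0,0,0,0,0.6],[0,0.3,0,0,0,0,0.6],[0,0,0,0,0,0,0.6]]'; python3 -c "
from h import *
s=r.sense()['tcp_pos'];print(s,delta(.5395-s[0],-.319-s[1],.099-s[2]))"
```

```text
time_s: 61.42
tcp_pos: [0.5404, -0.321, 0.1218]
eef_rot: [[0.071, 0.004, 0.997], [-0.997, -0.002, 0.071], [0.002, -1.0, 0.004]]
wrist_force: [-0.6, 0.3, 0.9]
gripper_width: 0.8
[ 0.5404 -0.321   0.1218] [-0.052   0.5705 -0.0216]
```

```bash
python3 -m pendant '[[-0.05,0.3,-0.02,0,0,0,0.6],[0,0.2,0,0,0,0,0.6],[0,0.06,0,0,0,0,0.6],[0,0,0,0,0,0,0.6]]'; python3 -m pendant '[[0,0,0,0,0,0,-1],[0,0,0,0,0,0,-1],[0,0,0,0,0,0,-1],[0,0,0,0,0,0,-1],[0,0,0,0,0,0,-1]]'; python3 -m pendant '[[0,0,0,0,0,0,-1],[0,0,0,0,0,0,-1]]'; python3 -m pendant '[[0,-0.4,0,0,0,0,-1],[0,-0.7,0,0,0,0,-1],[0,-0.7,0,0,0,0,-1],[0,-0.7,0,0,0,0,-1],[0,-0.7,0,0,0,0,-1]]'; python3 -m pendant '[[0,-0.7,0,0,0,0,-1],[0,0,0,0,0,0,-1]]'; python3 -c "
from h import *
s=r.sense()['tcp_pos'];print(s,delta(.563-s[0],.367-s[1],.26-s[2]))"
```

```text
time_s: 61.92
tcp_pos: [0.5403, -0.3196, 0.0993]
eef_rot: [[0.072, 0.006, 0.997], [-0.997, -0.003, 0.072], [0.003, -1.0, 0.006]]
wrist_force: [-0.4, -0.1, -0.6]
gripper_width: 0.804
time_s: 62.55
tcp_pos: [0.5407, -0.3199, 0.1]
eef_rot: [[0.072, 0.008, 0.997], [-0.997, -0.004, 0.072], [0.004, -1.0, 0.007]]
wrist_force: [-0.2, -0.3, -1.0]
gripper_width: 0.43
time_s: 62.8
tcp_pos: [0.5407, -0.3199, 0.1]
eef_rot: [[0.072, 0.008, 0.997], [-0.997, -0.004, 0.072], [0.004, -1.0, 0.007]]
wrist_force: [1.0, 0.1, -0.4]
gripper_width: 0.43
time_s: 63.42
tcp_pos: [0.5377, -0.3183, 0.232]
eef_rot: [[0.071, 0.002, 0.997], [-0.997, -0.001, 0.071], [0.001, -1.0, 0.002]]
wrist_force: [1.0, -0.3, -3.1]
gripper_width: 0.429
time_s: 63.68
tcp_pos: [0.5382, -0.3193, 0.2647]
eef_rot: [[0.07, 0.007, 0.998], [-0.998, -0.003, 0.07], [0.004, -1.0, 0.007]]
wrist_force: [-0.4, -0.3, -2.4]
gripper_width: 0.43
[ 0.5382 -0.3193  0.2647] [-17.0716   0.0661   1.8246]
```

```bash
python3 -m pendant '[[-0.5,-0.05,0.1,0,0,0,-1],[-0.9,-0.05,0.1,0,0,0,-1],[-0.9,-0.05,0.1,0,-0.05,0,-1],[-0.9,-0.05,0.1,0,-0.05,0,-1],[-0.9,-0.05,0.1,0,-0.05,0,-1]]';python3 -m pendant '[[-0.9,-0.05,0.1,0,-0.05,0,-1],[-0.9,-0.05,0.1,0,-0.05,0,-1],[-0.9,-0.05,0.1,0,-0.05,0,-1],[-0.9,-0.05,0.1,0,0,0,-1],[-0.9,-0.05,0.1,0,0,0,-1]]'; python3 -m pendant '[[-0.9,-0.05,0.1,0,0,0,-1],[-0.9,-0.05,0.1,0,0,0,-1],[-0.9,-0.05,0.1,0,0,0,-1],[-0.9,0,0.1,0,0,0,-1],[-0.9,0,0.1,0,0,0,-1]]';python3 -m pendant '[[-0.9,0,0,0,0,0,-1],[-0.9,0,0,0,0,0,-1],[-0.9,0,0,0,0,0,-1],[-0.7,0,0,0,0,0,-1],[0,0,0,0,0,0,-1]]'; python3 -c "
from h import *
s=r.sense()['tcp_pos'];print(s,delta(.563-s[0],.367-s[1],.125-s[2]))"
```

```text
time_s: 64.3
tcp_pos: [0.5417, -0.1521, 0.2687]
eef_rot: [[0.073, -0.003, 0.997], [-0.997, -0.003, 0.073], [0.003, -1.0, -0.003]]
wrist_force: [1.5, 1.0, -2.2]
gripper_width: 0.427
time_s: 64.92
tcp_pos: [0.5424, 0.0352, 0.2721]
eef_rot: [[0.083, -0.014, 0.996], [-0.997, -0.003, 0.083], [0.002, -1.0, -0.014]]
wrist_force: [0.5, -0.4, -2.8]
gripper_width: 0.425
time_s: 65.55
tcp_pos: [0.5429, 0.2209, 0.271]
eef_rot: [[0.082, -0.024, 0.996], [-0.997, -0.007, 0.082], [0.005, -1.0, -0.025]]
wrist_force: [-0.4, -0.1, -1.9]
gripper_width: 0.428
time_s: 66.18
tcp_pos: [0.526, 0.3625, 0.2616]
eef_rot: [[0.087, -0.035, 0.996], [-0.996, -0.014, 0.087], [0.011, -0.999, -0.037]]
wrist_force: [-0.8, 0.2, -2.6]
gripper_width: 0.429
[0.526  0.3625 0.2616] [-0.0679  3.3776  1.0552]
```

```bash
python3 -m pendant '[[-0.03,0,0.5,0.25,0,0.1,-1],[0,0,0.4,0.25,0,0.1,-1],[0,0.4,0,0,0,0,-1],[0,0.5,0,0,0,0,-1],[0,0.5,0,0,0,0,-1]]';python3 -m pendant '[[0,0.6,0,0,0,0,-1],[0,0.4,0,0,0,0,-1],[0,0,0,0,0,0,-1]]'; python3 -c "
from h import *
s=r.sense()['tcp_pos'];print(s,delta(.563-s[0],.367-s[1],.125-s[2]))"
```

```text
time_s: 66.8
tcp_pos: [0.567, 0.3605, 0.2011]
eef_rot: [[0.079, 0.002, 0.997], [-0.997, 0.001, 0.079], [-0.001, -1.0, 0.002]]
wrist_force: [0.3, 1.0, -2.7]
gripper_width: 0.428
time_s: 67.18
tcp_pos: [0.5657, 0.357, 0.1555]
eef_rot: [[0.075, -0.004, 0.997], [-0.997, -0.003, 0.075], [0.003, -1.0, -0.004]]
wrist_force: [-0.6, 0.8, -1.1]
gripper_width: 0.431
[0.5657 0.357  0.1555] [-0.256   0.7631 -0.0444]
```

```bash
python3 -m pendant '[[-0.25,0.3,-0.04,0.05,0,0.05,-1],[0,0.4,0,0,0,0,-1],[0,0.3,0,0,0,0,-1],[0,0,0,0,0,0,-1]]'; python3 -c "
from h import *
s=r.sense()['tcp_pos'];print(s,delta(.563-s[0],.367-s[1],.105-s[2]))"
```

```text
time_s: 67.68
tcp_pos: [0.5637, 0.3684, 0.1141]
eef_rot: [[0.076, 0.001, 0.997], [-0.997, 0.002, 0.076], [-0.002, -1.0, 0.001]]
wrist_force: [0.2, 0.6, -2.1]
gripper_width: 0.426
[0.5637 0.3684 0.1141] [ 0.0352  0.228  -0.0208]
```

```bash
python3 -m pendant '[[0.03,0.15,-0.02,0,0,0,-1],[0,0.08,0,0,0,0,-1],[0,0,0,0,0,0,-1]]';python3 -m pendant '[[0,0.05,0,0,0,0,-1],[0,0,0,0,0,0,-1]]';python3 -m pendant '[[0,0.05,0,0,0,0,-1],[0,0,0,0,0,0,-1]]'
```

```text
time_s: 68.05
tcp_pos: [0.5637, 0.3671, 0.1051]
eef_rot: [[0.075, 0.003, 0.997], [-0.997, 0.003, 0.075], [-0.003, -1.0, 0.003]]
wrist_force: [0.1, 1.0, -2.3]
gripper_width: 0.428
time_s: 68.3
tcp_pos: [0.5641, 0.3673, 0.1036]
eef_rot: [[0.075, 0.004, 0.997], [-0.997, 0.004, 0.075], [-0.004, -1.0, 0.004]]
wrist_force: [-0.3, -0.7, -2.1]
gripper_width: 0.425
time_s: 68.55
tcp_pos: [0.5647, 0.3683, 0.1035]
eef_rot: [[0.075, 0.005, 0.997], [-0.997, 0.006, 0.075], [-0.006, -1.0, 0.005]]
wrist_force: [-0.6, -0.5, -3.6]
gripper_width: 0.428
```

```bash
python3 -m pendant '[[0,0,0,0,0,0,0.2],[0,0,0,0,0,0,0.6],[0,0,0,0,0,0,0.6]]'; python3 -m pendant '[[0,-0.5,0,0,0,0,0.6],[0,-0.8,0,0,0,0,0.6],[0,-0.8,0,-0.05,0,-0.1,0.6],[0,-0.8,0,0,0,0,0.6],[0,-0.8,0,0,0,0,0.6]]'; python3 -m pendant '[[1,0,-0.05,0,0,0,0.6],[1,0,-0.05,0,0,0,0.6],[1,0,-0.05,0,0,0,0.6],[1,0,-0.05,0,0,0,0.6],[1,0,-0.05,0,0,0,0.6]]';python3 -m pendant '[[1,0,-0.05,0,0,0,0.6],[1,0,-0.05,0,0,0,0.6],[1,0,-0.05,0,0,0,0.6],[1,0,-0.05,0,0,0,0.6],[1,0,-0.05,0,0,0,0.6]]';python3 -m pendant '[[1,0,-0.05,0,0,0,0.6],[1,0,-0.05,0,0,0,0.6],[1,0,-0.05,0,0,0,0.6],[1,0,-0.05,0,0,0,0.6],[1,0,-0.05,0,0,0,0.6]]'; python3 -m pendant '[[1,0,0,0,0,0,0.6],[1,0,0,0,0,0,0.6],[0.6,0,0,0,0,0,0.6],[0,0,0,0,0,0,0.6]]';python3 -c "
from h import *
s=r.sense()['tcp_pos'];print(s,delta(.543-s[0],-.3977-s[1],.13-s[2]))"
```

```text
time_s: 68.92
tcp_pos: [0.5653, 0.3685, 0.104]
eef_rot: [[0.075, 0.006, 0.997], [-0.997, 0.007, 0.075], [-0.006, -1.0, 0.007]]
wrist_force: [0.4, 0.2, 0.1]
gripper_width: 0.69
time_s: 69.55
tcp_pos: [0.5644, 0.3673, 0.2599]
eef_rot: [[0.074, 0.003, 0.997], [-0.997, -0.001, 0.074], [0.001, -1.0, 0.003]]
wrist_force: [0.0, -0.4, -0.3]
gripper_width: 0.798
time_s: 70.18
tcp_pos: [0.5726, 0.1666, 0.2716]
eef_rot: [[0.081, 0.019, 0.996], [-0.997, 0.01, 0.081], [-0.008, -1.0, 0.02]]
wrist_force: [0.4, 0.6, 0.1]
gripper_width: 0.802
time_s: 70.8
tcp_pos: [0.58, -0.0414, 0.2785]
eef_rot: [[0.08, 0.031, 0.996], [-0.997, 0.014, 0.08], [-0.011, -0.999, 0.032]]
wrist_force: [1.0, -0.0, 0.3]
gripper_width: 0.797
time_s: 71.42
tcp_pos: [0.5867, -0.2493, 0.285]
eef_rot: [[0.08, 0.043, 0.996], [-0.997, 0.014, 0.079], [-0.011, -0.999, 0.044]]
wrist_force: [0.1, 1.4, 0.1]
gripper_width: 0.801
time_s: 71.92
tcp_pos: [0.5937, -0.3612, 0.2908]
eef_rot: [[0.074, 0.05, 0.996], [-0.997, 0.01, 0.074], [-0.006, -0.999, 0.05]]
wrist_force: [-0.3, 0.7, 0.8]
gripper_width: 0.801
[ 0.5937 -0.3612  0.2908] [ 0.8397  3.942  -1.5334]
```

```bash
python3 -m pendant '[[0.4,0,-0.65,-0.35,0,-0.14,0.6],[0.4,0,-0.65,-0.35,0,0,0.6],[0,0.4,0,0,0,0,0.6],[0,0.6,0,0,0,0,0.6],[0,0.6,0,0,0,0,0.6]]';python3 -m pendant '[[0,0.6,0,0,0,0,0.6],[0,0.6,0,0,0,0,0.6],[0,0,0,0,0,0,0.6]]'; python3 -c "
from h import *
s=r.sense()['tcp_pos'];print(s,delta(.543-s[0],-.3977-s[1],.13-s[2]))"
```

```text
time_s: 72.55
tcp_pos: [0.541, -0.3969, 0.225]
eef_rot: [[0.076, 0.004, 0.997], [-0.997, -0.004, 0.076], [0.004, -1.0, 0.003]]
wrist_force: [0.1, 0.3, -0.5]
gripper_width: 0.797
time_s: 72.92
tcp_pos: [0.5403, -0.3921, 0.1702]
eef_rot: [[0.079, -0.002, 0.997], [-0.997, 0.003, 0.079], [-0.003, -1.0, -0.001]]
wrist_force: [0.1, 0.4, -0.2]
gripper_width: 0.802
[ 0.5403 -0.3921  0.1702] [0.1486 1.0051 0.0585]
```

```bash
python3 -m pendant '[[0.15,0.4,0.06,0.05,0,-0.05,0.6],[0,0.5,0,0,0,0,0.6],[0,0.5,0,0,0,0,0.6],[0,0.1,0,0,0,0,0.6],[0,0,0,0,0,0,0.6]]'; python3 -c "
from h import *
s=r.sense()['tcp_pos'];print(s,delta(.543-s[0],-.3977-s[1],.0985-s[2]))"
```

```text
time_s: 73.55
tcp_pos: [0.5444, -0.3981, 0.1069]
eef_rot: [[0.08, 0.004, 0.997], [-0.997, -0.001, 0.08], [0.001, -1.0, 0.004]]
wrist_force: [-0.7, -0.8, 0.6]
gripper_width: 0.8
[ 0.5444 -0.3981  0.1069] [-0.0121  0.2106 -0.0347]
```

```bash
python3 -m pendant '[[0,0.2,-0.03,0,0,0,0.6],[0,0,0,0,0,0,0.6]]'; python3 -m pendant '[[0,0,0,0,0,0,-1],[0,0,0,0,0,0,-1],[0,0,0,0,0,0,-1],[0,0,0,0,0,0,-1],[0,0,0,0,0,0,-1]]'; python3 -m pendant '[[0,0,0,0,0,0,-1],[0,0,0,0,0,0,-1]]'; python3 -m pendant '[[0,-0.4,0,0,0,0,-1],[0,-0.7,0,0,0,0,-1],[0,-0.7,0,0,0,0,-1],[0,-0.7,0,0,0,0,-1],[0,-0.7,0,0,0,0,-1]]'; python3 -m pendant '[[0,-0.7,0,0,0,0,-1],[0,0,0,0,0,0,-1]]'; python3 -c "
from h import *
s=r.sense()['tcp_pos'];print(s,delta(.503-s[0],.2965-s[1],.26-s[2]))"
```

```text
time_s: 73.8
tcp_pos: [0.5435, -0.3986, 0.0993]
eef_rot: [[0.08, 0.005, 0.997], [-0.997, -0.002, 0.08], [0.002, -1.0, 0.005]]
wrist_force: [-0.7, -0.3, -0.6]
gripper_width: 0.795
time_s: 74.42
tcp_pos: [0.5441, -0.3991, 0.1005]
eef_rot: [[0.08, 0.007, 0.997], [-0.997, -0.003, 0.08], [0.004, -1.0, 0.007]]
wrist_force: [-0.5, -0.5, -0.8]
gripper_width: 0.432
time_s: 74.68
tcp_pos: [0.5442, -0.3991, 0.1005]
eef_rot: [[0.08, 0.007, 0.997], [-0.997, -0.003, 0.08], [0.004, -1.0, 0.007]]
wrist_force: [-0.1, 0.0, 0.2]
gripper_width: 0.429
time_s: 75.3
tcp_pos: [0.5415, -0.3973, 0.2321]
eef_rot: [[0.079, 0.002, 0.997], [-0.997, 0.001, 0.079], [-0.0, -1.0, 0.002]]
wrist_force: [0.3, 0.1, -1.4]
gripper_width: 0.434
time_s: 75.55
tcp_pos: [0.5418, -0.3985, 0.2652]
eef_rot: [[0.079, 0.007, 0.997], [-0.997, -0.003, 0.079], [0.003, -1.0, 0.007]]
wrist_force: [0.3, -0.6, -1.6]
gripper_width: 0.428
[ 0.5418 -0.3985  0.2652] [-17.3968   0.0742   0.3973]
```

```bash
python3 -m pendant '[[-0.5,-0.05,0.05,0,0,0,-1],[-0.9,-0.05,0.05,0,0,0,-1],[-0.9,-0.05,0.05,0.03,0,0,-1],[-0.9,-0.05,0.05,0.03,0,0,-1],[-0.9,-0.05,0.05,0.03,0,0,-1]]';python3 -m pendant '[[-0.9,-0.05,0.05,0.03,0,0,-1],[-0.9,-0.05,0.05,0.03,0,0,-1],[-0.9,-0.05,0.05,0.03,0,0,-1],[-0.9,-0.05,0.05,0.03,0,0,-1],[-0.9,-0.05,0.05,0.03,0,0,-1]]'; python3 -m pendant '[[-0.9,-0.05,0.05,0.03,0,0,-1],[-0.9,-0.05,0.05,0.03,0,0,-1],[-0.9,-0.05,0.05,0.03,0,0,-1],[-0.9,0,0.05,0.03,0,0,-1],[-0.9,0,0.05,0.03,0,0,-1]]';python3 -m pendant '[[-0.9,0,0.05,0,0,0,-1],[-0.9,0,0.05,0,0,0,-1],[-0.9,0,0,0,0,0,-1],[-0.7,0,0,0,0,0,-1],[0,0,0,0,0,0,-1]]'; python3 -c "
from h import *
s=r.sense()['tcp_pos'];print(s,delta(.503-s[0],.2965-s[1],.135-s[2]))"
```

```text
time_s: 76.18
tcp_pos: [0.5347, -0.2237, 0.2682]
eef_rot: [[0.077, 0.001, 0.997], [-0.997, 0.005, 0.077], [-0.005, -1.0, 0.002]]
wrist_force: [-0.2, 0.4, -1.3]
gripper_width: 0.426
time_s: 76.8
tcp_pos: [0.5231, -0.028, 0.273]
eef_rot: [[0.085, -0.002, 0.996], [-0.996, 0.011, 0.085], [-0.011, -1.0, -0.001]]
wrist_force: [0.6, -0.4, -2.9]
gripper_width: 0.429
time_s: 77.42
tcp_pos: [0.5071, 0.1641, 0.275]
eef_rot: [[0.094, -0.005, 0.996], [-0.996, 0.011, 0.094], [-0.012, -1.0, -0.004]]
wrist_force: [0.5, -0.0, -2.3]
gripper_width: 0.425
time_s: 78.05
tcp_pos: [0.4853, 0.311, 0.2691]
eef_rot: [[0.108, -0.019, 0.994], [-0.994, 0.006, 0.108], [-0.008, -1.0, -0.019]]
wrist_force: [-0.2, -0.2, -2.3]
gripper_width: 0.431
[0.4853 0.311  0.2691] [0.4372 3.3416 0.4625]
```

```bash
python3 -m pendant '[[0.3,0,0.4,0.27,0.15,-0.08,-1],[0,0.4,0,0,0,0,-1],[0,0.6,0,0,0,0,-1],[0,0.6,0,0,0,0,-1],[0,0.6,0,0,0,0,-1]]';python3 -m pendant '[[0,0.5,0,0,0,0,-1],[0,0.1,0,0,0,0,-1],[0,0,0,0,0,0,-1]]'; python3 -c "
from h import *
s=r.sense()['tcp_pos'];print(s,delta(.503-s[0],.2965-s[1],.125-s[2]))"
```

```text
time_s: 78.68
tcp_pos: [0.5039, 0.2935, 0.1757]
eef_rot: [[0.088, 0.001, 0.996], [-0.996, -0.001, 0.088], [0.001, -1.0, 0.001]]
wrist_force: [-0.1, 0.2, -2.6]
gripper_width: 0.428
time_s: 79.05
tcp_pos: [0.5025, 0.2884, 0.147]
eef_rot: [[0.082, -0.005, 0.997], [-0.997, -0.006, 0.082], [0.005, -1.0, -0.005]]
wrist_force: [0.7, -0.6, -1.5]
gripper_width: 0.43
[0.5025 0.2884 0.147 ] [-0.2041  0.5487  0.0331]
```

```bash
python3 -m pendant '[[-0.2,0.3,0.03,0.07,0,0.08,-1],[0,0.3,0,0,0,0,-1],[0,0.2,0,0,0,0,-1],[0,0,0,0,0,0,-1]]'; python3 -c "
from h import *
s=r.sense()['tcp_pos'];print(s,delta(.503-s[0],.2965-s[1],.105-s[2]))"
```

```text
time_s: 79.55
tcp_pos: [0.5037, 0.2975, 0.114]
eef_rot: [[0.082, 0.002, 0.997], [-0.997, 0.002, 0.082], [-0.002, -1.0, 0.002]]
wrist_force: [0.0, -0.0, -2.0]
gripper_width: 0.433
[0.5037 0.2975 0.114 ] [ 0.025   0.2259 -0.0199]
```

```bash
python3 -m pendant '[[0.02,0.15,-0.02,0,0,0,-1],[0,0.08,0,0,0,0,-1],[0,0,0,0,0,0,-1]]';python3 -m pendant '[[0,0.05,0,0,0,0,-1],[0,0,0,0,0,0,-1]]';python3 -m pendant '[[0,0.05,0,0,0,0,-1],[0,0,0,0,0,0,-1]]'
```

```text
time_s: 79.92
tcp_pos: [0.5033, 0.2967, 0.1046]
eef_rot: [[0.082, 0.002, 0.997], [-0.997, 0.003, 0.082], [-0.003, -1.0, 0.003]]
wrist_force: [0.2, -0.2, -2.3]
gripper_width: 0.431
time_s: 80.18
tcp_pos: [0.5039, 0.2975, 0.1038]
eef_rot: [[0.082, 0.004, 0.997], [-0.997, 0.005, 0.082], [-0.004, -1.0, 0.004]]
wrist_force: [0.8, 0.3, -2.7]
gripper_width: 0.432
time_s: 80.42
tcp_pos: [0.5044, 0.2985, 0.1038]
eef_rot: [[0.082, 0.005, 0.997], [-0.997, 0.007, 0.082], [-0.006, -1.0, 0.005]]
wrist_force: [0.0, 0.4, -2.2]
gripper_width: 0.431
```

```bash
python3 -m pendant '[[0,0,0,0,0,0,0.2],[0,0,0,0,0,0,0.6],[0,0,0,0,0,0,0.6]]'; python3 -m pendant '[[0,-0.5,0,0,0,0,0.6],[0,-0.8,0,0,0,0,0.6],[0,-0.8,0,-0.05,0,-0.1,0.6],[0,-0.8,0,0,0,0,0.6],[0,-0.8,0,0,0,0,0.6]]'; python3 -m pendant '[[0,-0.8,0.8,0,0,0,0.6],[0,0,0.7,0,0,0,0.6],[0,0,0,0,0,0,0.6],[0,0,0,0,0,0,0.6]]'; python3 - <<'E'
from h import *
i,K,M=shot('wrist');j,K2,M2=shot('scene')
cv2.imwrite('pics/f1.png',np.hstack([cv2.resize(i[60:260,180:440],(390,300)),cv2.resize(j[170:370,260:520],(390,300))])[:,:,::-1])
for cn in("red","yellow","blue"):
    for a,ce,st,m in blobs(mask(i,cn,110,40),40):
        if st[1]<262:
            (u,v),rad=cv2.minEnclosingCircle(np.argwhere(m)[:,::-1].astype(np.float32)); print(cn,a,ce,st,(u,v),rad,"cap",cast(K,M,(u,v),.127),"pad",cast(K,M,(u,v),.007))
E
```

```text
time_s: 80.8
tcp_pos: [0.5049, 0.2985, 0.1038]
eef_rot: [[0.082, 0.006, 0.997], [-0.997, 0.007, 0.082], [-0.007, -1.0, 0.006]]
wrist_force: [1.0, -0.7, -0.7]
gripper_width: 0.684
time_s: 81.42
tcp_pos: [0.5027, 0.2967, 0.2526]
eef_rot: [[0.082, -0.003, 0.997], [-0.997, -0.005, 0.082], [0.005, -1.0, -0.003]]
wrist_force: [-0.4, -0.2, -0.2]
gripper_width: 0.8
time_s: 81.92
tcp_pos: [0.5639, 0.3026, 0.2885]
eef_rot: [[0.083, 0.001, 0.997], [-0.997, -0.002, 0.083], [0.002, -1.0, 0.0]]
wrist_force: [0.2, -0.5, -1.0]
gripper_width: 0.802
red 1285 [322.4 240.7] [304, 220, 38, 42] (322.0, 240.5) 21.10104751586914 cap [0.5726 0.2409] pad [0.5783 0.191 ]
red 512 [318.2 199.5] [297, 187, 47, 36] (320.2608642578125, 209.5) 23.394933700561523 cap [0.5679 0.2749] pad [0.5718 0.2375]
yellow 1153 [259.5 180.5] [241, 161, 38, 40] (259.78143310546875, 180.41616821289062) 19.78046417236328 cap [0.5049 0.3003] pad [0.4856 0.2723]
yellow 372 [279.  153.9] [250, 140, 48, 44] (272.49114990234375, 163.82254028320312) 24.717514038085938 cap [0.5169 0.3181] pad [0.5019 0.2967]
blue 1645 [539.9  79.7] [499, 0, 82, 167] (540.5, 82.0) 91.01795196533203 cap [0.7609 0.415 ] pad [0.8361 0.4294]
blue 1197 [323.1 116. ] [304, 97, 39, 39] (323.1257629394531, 115.97853088378906) 19.768795013427734 cap [0.5628 0.3679] pad [0.5648 0.365 ]
blue 181 [306.  109.4] [296, 89, 36, 51] (321.0, 114.0) 25.710020065307617 cap [0.5606 0.3696] pad [0.5618 0.3672]
```

View pics/f1.png

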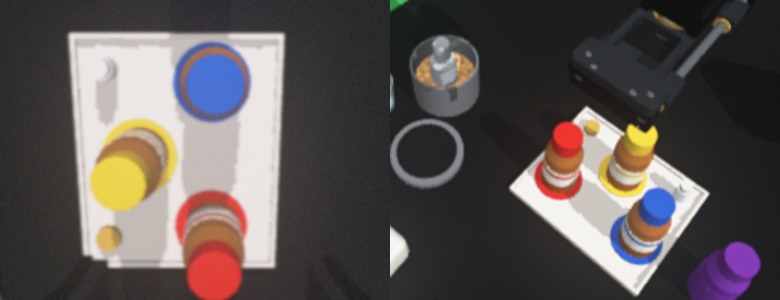

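All three jars stand upright on their own discs: caps at left panel (119,180), (214,272) and (212,82). The weight stands upright in the canister, right panel (440,60). Cap and disc positions agree within about 4 mm. Handing in.

```bash
python3 -c "
from rig import r
print(r.job_done(),r.sense()['time_s'])"
```

```text
the job is handed in; nothing more can be done
the job is handed in; nothing more can be done
```

I moved the three jars to the mat, lowered the weight into the canister and let it go. I then put each jar back on the disc of its own colour and handed the job in at about 82 s.

**Last checks:**
- **Jars:** in the last wrist picture the cap centres came out about 3 mm (red), 4 mm (yellow) and 1 mm (blue) from their discs. All three stood upright and released.
- **Weight:** it stood upright on the packing, which is about 39 mm up, and about 3 mm off the canister's axis. I measured that offset just after release. In the last scene picture it was still upright.
- **Gripper:** it was well above the tray, touching nothing.

**Close calls:**
- **Canister force:** the one reading over a few newtons while seating the weight was 38 N, from a last downward nudge after it had already landed. With the roughly 5 N it was carrying, that is about 43 N against the 45 N limit. Readings between control rows could have been higher, so I cannot rule out that the limit was passed.
- **Tool tilt:** the tool tilted up to about 4 degrees while carrying the red jar back. I straightened it before setting the jar down, and nothing tipped.

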